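# Refit a strip-guide roller and carry its circlip to the groove

### The arm

A 7-joint arm with a two-finger parallel gripper is mounted at the origin on a cart in front of the work surface, level with it; the furniture and walls round the work are solid. World frame = base frame: x ahead of the robot, y to its left, z up, the work surface at z = 0. Lengths are in m, angles in rad, forces in N, time in s.
With the tool pointing down it reaches from about 0.4 to 0.85 m from the base axis. Payload 4.4 kg.
Tool frame: the origin (TCP) lies midway between the tips of the shut fingers; the grasp point (between the pads) lies arm.grip_depth behind it (arm.grip_depth is the distance from the TCP to the grasp point, in m); z points along the fingers, x is the direction in which the jaws open and shut, and the axes are right-handed (so a half turn about z gives the same grasp; the last joint's range is limited). The gripper opens to 94 mm and grips with 3 to 60 N. Pads are 16 mm wide; open, the fingers measure 119 mm over their backs; the gripper's body (75 mm by 177 mm) begins 78 mm behind the grasp point.
Start: joints at [1.058, 0.628, 0.038, 1.517, -0.027, 0.996, -0.02], TCP at [0.281, -0.586, 0.205] pointing down, gripper open.
Joint ranges: [-3.06, 3.06], [-0.37, 2.12], [-1.25, 1.32], [0.18, 2.47], [-1.1, 4.24], [0.23, 1.98], [-2.94, 2.94]. Speed limits (rad/s): [2.57, 2.57, 3.14, 3.14, 3.14, 3.14, 3.14].

### API

Orientations are given as a 3x3 rotation matrix whose columns are the frame's x, y, z axes.
In Python, from rig import arm, get_image, camera_info, finder gives the robot as it stands.
- The arm moves only by the tool servo_tool, never from a script. Its arguments are lists of equal length, an entry for each row: "dp": the shift along the tool's x, y, z in m, a list of three; "angular": the turn, a rotation vector about the tool's x, y, z in degrees, a list of three. A call has 1 to 5 rows; each row shifts and turns the commanded pose from where the row before left it, along the tool's axes as they then stand; what a row does not reach is not made up. A row lasts 1/12 s, in which the tool goes at most 41.7 mm and 7.16 degrees, less where a joint would pass 70% of its speed; a pose out of reach is approached as far as the arm can. A call with a gripper value outside its range is refused whole. "hand" is the closure, from -1 (fully open) to 1 (shut), set as the call begins (left out, the last holds). The fingers move at their own pace and stop on an object; "force" is the grip in N (left out, the last holds). Time passes only in rows, so rows that do not move let the fingers close. It gives the time, the measured TCP pose, the force and the opening at its end, in the units of the state.
- arm.get_state(): the state, without advancing time (a new reading comes with each control period).
- get_image(name): name is "scene" or "top" or "wrist"; returns the picture (480x640x3 uint8, red, green, blue); there is no depth.
- camera_info(name): a dict with "K" (3x3 intrinsics, pixels), "R" (3x3) and "t" (3): a world point X has camera coordinates R X + t. Camera axes: x right, y down, z forward; pixel columns grow to the right and rows downward; lengths in m; the calibration is good to about 2 mm. A picture is of the moment at which its call begins: read the wrist's pose just before it. camera_info takes no time and is no camera call; for the wrist camera it gives the pose at the moment of the call.
- arm.job_done(): hands the job in, once; it reports no verdict.
Trained networks look in the newest picture that a camera, given by its name, has taken for a name from the list of things; names that differ only in an ending like _2 or _b are one class to them, and where a whole thing is asked for, a point or a joint stands for the part that bears it (a point fixed in the world has none). Each returns a list of dicts, best first, with "conf" (0 to 1); they miss things now and then, are a little off and sometimes report something else, mostly with a low value. They report only what shows in the picture. A call takes as long as a camera call.
- finder.search_frame(camera, name): "extent" ([left, top, right, bottom] in pixels, round what is visible of it).
- finder.silhouettes(camera, name): "region" (480x640 bool, what is visible of it) and "extent" ([left, top, right, bottom] in pixels, round what is visible of it).
The state is a dict: "time": time; "joints": joint angles; "joint_velocities": joint speeds; "joint_efforts": joint torques, N m; "tool_pos": TCP position; "tool_rot": TCP orientation; "force": force on the tool from outside, world axes, zero at the start; "wrist_torque": the same for the moment, N m; "finger_gap": opening from 0.0 (shut) to 1.0 (fully open).
Only numpy, scipy, OpenCV 4.12 (cv2) and the standard library are available. Lean on these libraries where they do the work, as an engineer would, in place of code of your own. Each camera call takes 0.05 s, during which the arm holds its last target.

### The job

Put the loose guide roller on the bare axle of the strip guide, right down on the collar, and let go of it. Then take the circlip pliers out of their rack, squeeze the handles to the stop so that the circlip on their tips is spread, pass the circlip over the end of that axle and, keeping it spread, lower it level with the groove just above the roller; finish holding it there, still spread, so that I can check it before it snaps in. Leave the other things on the bench alone.

Things in the scene. Friction and masses are not known exactly. Their poses are not given: they have to be found in the camera images.
- roller_center (a point): Centre of the loose guide roller, 13 mm above its underside, z along its axis. Pale plastic cylinder standing on its flat end, 56 mm across, 26 mm high, brass-lined bore 32 mm across right through, both ends alike, about 0.12 kg.
- roller: The same loose roller: origin at the centre of its underside.
- strip_guide: Fixed strip guide: grey cast base 175 x 84 x 12 mm with two upright axles 90 mm apart. The bare one stands nearer the robot; origin under it at bench height. The other, along +x, already has its roller and circlip (65 mm high). The base reaches 42 mm to -x and +-y and 132 mm to +x of the origin; bolt heads 5 mm high in its corners.
- axle_seat (a point): On the bare axle's axis at the collar face on which the roller must stand, 20 mm above the bench; z up. Steel axle 30 mm across, 3 mm chamfer at its end; collar 42 mm across, 8 mm high. The roller's bore has 1 mm play all round; once down, the roller's centre is 13 mm above this point.
- axle_groove (a point): On the bare axle's axis at mid-height of its circlip groove, 47.5 mm above the bench. Groove 4 mm high, 1.5 mm deep; its lower wall lies 0.5 mm below the top face of a roller that is fully down, so a circlip lying lightly on that face is level with the groove.
- axle_end (a point): On the bare axle's axis at its upper end, 65 mm above the bench.
- pliers_grip (a point): Circlip pliers, hanging upright in the rack: midpoint between the two black handles, the place to grip. z up, y across the handles, circlip on the -x side. Handles flat outside, 13 mm wide along x, from 32 mm below to 26 mm above this point; over both 54 mm here and 62 mm at the top relaxed, 32 mm at the stop. Each takes 2.5 N to start, 7 N at the stop, which bears 25 N.
- pliers: The pliers' joint block (14 x 32 x 20 mm) with levers and circlip, 0.24 kg in all; hanging, its handles end 200 mm above the bench: origin at the pivot, 76 mm below pliers_grip, same axes.
- circlip_center (a point): Centre of the spread circlip, in its plane: 147 mm below pliers_grip, 16.7 mm to its -x side; same axes, moves rigidly with the pliers. Steel ring 2.5 mm thick, on the jaw tips and captive there; inside 28.4 mm relaxed (cannot pass the 30 mm axle), 33.6 mm at the stop, outside then 41 mm; its lugs and the jaw tips lie to +x, up to 21 mm sideways.
- pliers_left (a joint): Angle of the left pliers lever, rad: 0 relaxed, 0.147 with the handles squeezed to the stop (the right lever moves alike). A spring opens the handles again. The circlip passes the axle from about 0.06.
- rack_seat (a point): Where the pliers' joint block stands on the fixed grey rack, 88 mm above the bench. The middle slot, 24 mm wide, is open to this point's -x; an upright stands 58 mm to +x. 3 mm lips hold the block: lift the pliers 8 to 20 mm, draw them level along -x by 65 mm or more, then lift away (the circlip, 61 mm below the block's seat, does not pass the slot).
- tool_rack: The rack, 130 x 130 mm base, shelf 120 mm wide at 80 to 88 mm height: origin at bench height 2 mm to -x of below rack_seat; its shelf reaches 36 mm to -x of the origin.
- flush_cutter: side cutter with two red handles, 54 x 142 x 12 mm, lying on the bench; a bystander
- hex_key: black angled hex key, 30 x 74 x 4 mm, lying on the bench; a bystander
- marker: grey pen with a black cap, 16 x 120 x 17 mm, lying on the bench; a bystander
- caliper: sliding caliper, 62 x 215 x 13 mm, lying on the bench; a bystander
- tape_roll: roll of amber tape, 72 mm across, 25 mm high, lying flat; a bystander (the roller is pale and has a wide bore with a brass bush)
- flat_file: flat file with a blue handle, 19 x 184 x 22 mm, lying on the bench; a bystander

How it is judged:
By the outcome, as a careful person would: the job done as asked, in the order asked, and still so for the second after the job is handed in, while the arm keeps its last pose, push and grip.
It also fails if it takes over 67 s, if anything falls off the work surface, if the arm or the gripper's body presses on something with over 40 N, if the wrist force passes 120 N, or if a joint passes its speed limit or range.

## Working session

There is one attempt and no reset: what is moved stays moved. The work goes in short steps, Python scripts to look and compute and a tool call to move; the robot and the scene stay as the last step left them, time stands still between calls to the robot, and variables do not carry over. Pictures are saved under pics/ and viewed, and the job is handed in when it is done.

Besides the shell and the picture viewer there is one more tool, called after "Request:" by a JSON object that holds its "op" and its "data". servo_tool: Moves the arm, as the interface text tells. Its arguments: {"type":"object","properties":{"dp":{"type":"array","items":{"type":"array","items":{"type":"number"}}},"angular":{"type":"array","items":{"type":"array","items":{"type":"number"}}},"hand":{"type":"number"},"force":{"type":"number"}},"required":["dp","angular"]}

```bash
mkdir -p pics; ls; cat > h.py <<'E'
import numpy as np, cv2
from rig import arm, get_image, camera_info, finder
def save(n,img): cv2.imwrite('pics/'+n+'.png',cv2.cvtColor(img,cv2.COLOR_RGB2BGR))
def P(c): return c['K']@np.hstack([c['R'],np.array(c['t']).reshape(3,1)])
def proj(c,X):
    X=np.atleast_2d(X); q=(c['R']@X.T).T+np.array(c['t']); p=(c['K']@q.T).T; return p[:,:2]/p[:,2:]
def ray(c,uv):
    R=np.array(c['R']); o=-R.T@np.array(c['t']); d=R.T@np.linalg.inv(c['K'])@np.array([uv[0],uv[1],1.]); return o,d/np.linalg.norm(d)
def onz(c,uv,z):
    o,d=ray(c,uv); return o+d*(z-o[2])/d[2]
def tri(obs):
    A=np.zeros((3,3));b=np.zeros(3)
    for c,uv in obs:
        o,d=ray(c,uv);M=np.eye(3)-np.outer(d,d);A+=M;b+=M@o
    return np.linalg.solve(A,b)
E
python3 - <<'E'
from h import *
print(arm.grip_depth); s=arm.get_state(); print({k:np.round(v,3).tolist() for k,v in s.items()})
for n in ['scene','top','wrist']:
    save('a_'+n,get_image(n)); c=camera_info(n); print(n,np.round(c['K'],1).tolist(),np.round(c['R'],3).tolist(),np.round(c['t'],3).tolist())
    for t in ['roller','strip_guide','pliers','tool_rack']:
        for d in finder.search_frame(n,t)[:2]: print(n,t,round(d['conf'],2),np.round(d['extent'],1))
E
```

```text
pics
0.0188
{'time': 0.0, 'joints': [1.058, 0.629, 0.038, 1.518, -0.027, 0.996, -0.02], 'joint_velocities': [-0.0, 0.002, 0.0, -0.002, -0.001, 0.002, 0.001], 'joint_efforts': [-0.0, -54.971, 1.143, -18.663, -0.052, 0.024, 0.0], 'tool_pos': [0.281, -0.586, 0.205], 'tool_rot': [[0.432, -0.902, -0.001], [-0.902, -0.432, 0.002], [-0.002, 0.0, -1.0]], 'force': [-0.32, 0.206, -0.115], 'wrist_torque': [-0.003, -0.016, -0.027], 'finger_gap': 0.998}
scene [[451.9, 0.0, 324.8], [0.0, 451.9, 242.2], [0.0, 0.0, 1.0]] [[0.613, -0.79, 0.012], [-0.375, -0.304, -0.876], [0.696, 0.532, -0.482]] [-0.302, 0.308, 1.005]
scene roller 0.7 [244.9 235.5 263.9 243.1]
scene roller 0.64 [262.9 217.3 290.4 230.8]
scene strip_guide 0.98 [301.4 244.3 348.5 286.1]
scene pliers 0.97 [423.4 265.8 446.  334.8]
scene tool_rack 0.79 [399.5 292.5 468.  355.8]
scene tool_rack 0.35 [298.9 244.3 348.6 283.2]
top [[535.4, 0.0, 311.2], [0.0, 535.4, 234.3], [0.0, 0.0, 1.0]] [[-0.012, -1.0, -0.003], [-0.985, 0.012, -0.175], [0.175, 0.001, -0.985]] [0.005, 0.561, 1.804]
top roller 0.48 [205.1 237.9 222.5 257.1]
top strip_guide 0.84 [276.9 209.6 313.3 262. ]
top tool_rack 0.82 [391.7 231.7 436.8 273.5]
wrist [[364.4, 0.0, 319.0], [0.0, 364.4, 238.1], [0.0, 0.0, 1.0]] [[0.433, -0.901, 0.001], [-0.876, -0.421, 0.234], [-0.21, -0.102, -0.972]] [-0.65, -0.024, 0.39]
```

View pics/a_scene.png

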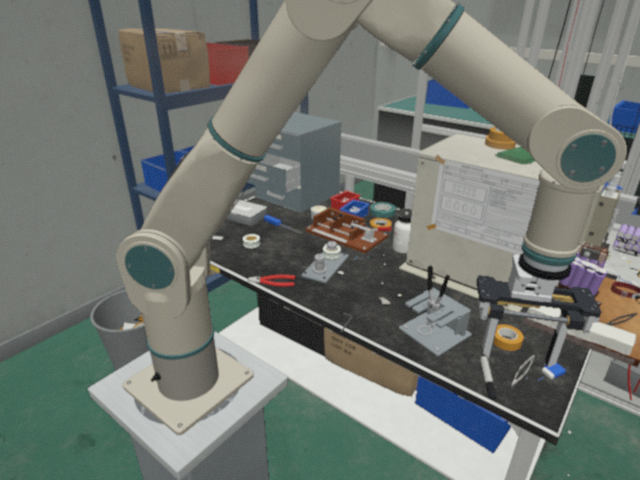

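View pics/a_top.png

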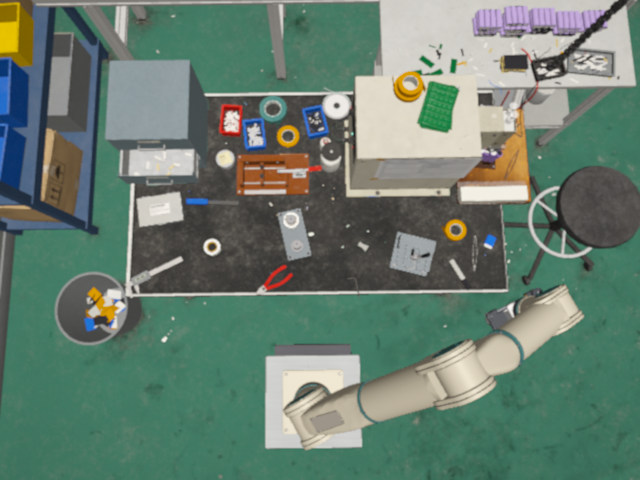

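View pics/a_wrist.png

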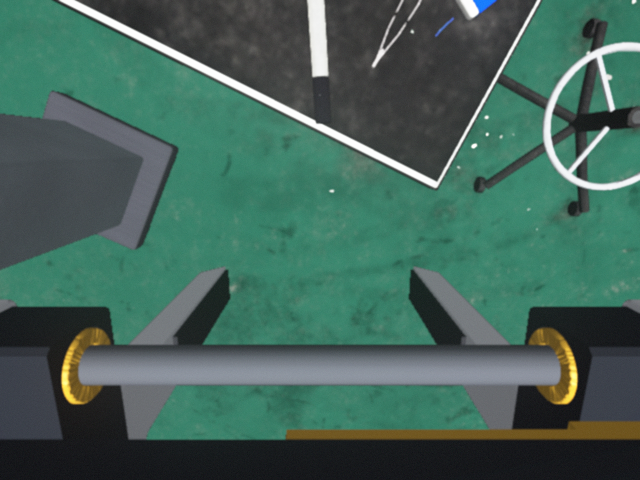

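```bash
python3 - <<'E'
from h import *
cs=camera_info('scene');ct=camera_info('top');cw=camera_info('wrist'); s=arm.get_state()
R=s['tool_rot']; o=-cw['R'].T@cw['t']; print('cam in tool',np.round(R.T@(o-s['tool_pos']),4), np.round(cw['R']@R,3).tolist())
print('roller top',onz(ct,(212,246.5),0.026), 'scene',onz(cs,(251.5,240.5),.02))
print('bare axle end top',onz(ct,(298,235),.065),'other',onz(ct,(291.5,217.5),.065))
print('guide ext',[onz(ct,p,.012) for p in [(277,211),(300,208),(312,257),(289,262)]])
print('bare scene', onz(cs,(319.5,258),.065),onz(cs,(332,243),.065))
print('rack',[onz(ct,p,.0) for p in [(398,233),(437,240),(430,276),(391,267)]])
print('pliers tri',tri([(cs,(437,270)),(ct,(424,250))]))
for n in ['scene','top']:
    img=get_image(n); c=dict(scene=(230,200,480,360),top=(190,190,450,290))[n]
    k=img[c[1]:c[3],c[0]:c[2]]; save('b_'+n,cv2.resize(k,None,fx=3,fy=3,interpolation=cv2.INTER_CUBIC))
E
```

```text
cam in tool [ 1.000e-04 -6.820e-02 -1.796e-01] [[1.0, -0.001, -0.001], [0.001, 0.972, -0.234], [0.001, 0.234, 0.972]]
roller top [0.52585365 0.34573238 0.026     ] scene [0.51879522 0.33495298 0.02      ]
bare axle end top [0.55602388 0.04391238 0.065     ] other [0.61764271 0.06588197 0.065     ]
guide ext [array([0.65309388, 0.11940527, 0.012     ]), array([0.66300561, 0.03740976, 0.012     ]), array([ 0.4864381 , -0.00320866,  0.012     ]), array([0.46978638, 0.07752787, 0.012     ])]
bare scene [0.51395956 0.03689885 0.065     ] [0.61156069 0.06361783 0.065     ]
rack [array([ 0.5702859, -0.3100076,  0.       ]), array([ 0.54334738, -0.44722565,  0.        ]), array([ 0.41582061, -0.41593255,  0.        ]), array([ 0.44917993, -0.28051778,  0.        ])]
pliers tri [ 0.47582336 -0.3512899   0.19701046]
```

View pics/b_scene.png

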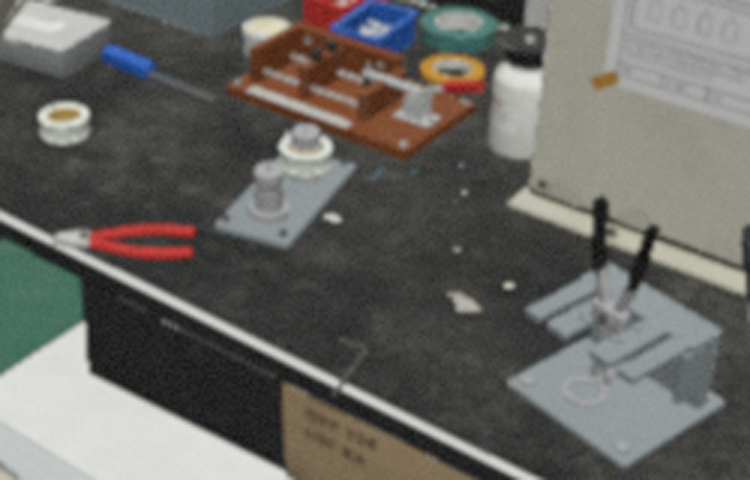

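View pics/b_top.png

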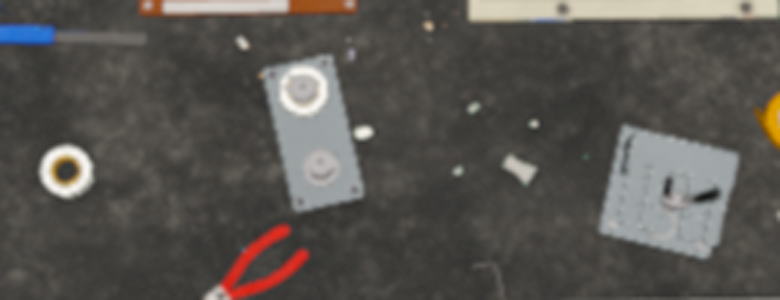

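Request:
{"op": "servo_tool", "data": {"dp": [[0,0,-0.03],[0,0,-0.03],[0,0,-0.03],[0,0,-0.03],[0,0,-0.02]], "angular": [[0,0,-7],[0,0,-7],[0,0,-7],[0,0,-7],[0,0,-7]]}}

```text
time: 1.27
tool_pos: [0.2812, -0.587, 0.3489]
tool_rot: [[0.874, -0.486, 0.002], [-0.486, -0.874, -0.004], [0.003, 0.002, -1.0]]
force: [1.4, -0.6, 0.0]
finger_gap: 1.003
```

Request:
{"op": "servo_tool", "data": {"dp": [[0,0,0],[0,0,0],[0,0,0],[0,0,0],[0,0,0]], "angular": [[0,0,-7],[0,0,-7],[0,0,-7],[0,0,-7],[0,0,-7]]}}

```text
time: 1.68
tool_pos: [0.2808, -0.5862, 0.3455]
tool_rot: [[0.995, 0.103, -0.0], [0.103, -0.995, -0.0], [-0.0, 0.0, -1.0]]
force: [-0.4, -0.9, 0.1]
finger_gap: 1.004
```

Request:
{"op": "servo_tool", "data": {"dp": [[0,0,0],[0,0,0],[0,0,0],[0,0,0],[0,0,0]], "angular": [[0,0,-7],[0,0,-7],[0,0,-7],[0,0,-7],[0,0,-7]]}}

```text
time: 2.1
tool_pos: [0.2807, -0.5862, 0.3455]
tool_rot: [[0.756, 0.655, -0.0], [0.655, -0.756, -0.0], [-0.0, -0.0, -1.0]]
force: [-1.0, 1.4, -0.5]
finger_gap: 1.001
```

Request:
{"op": "servo_tool", "data": {"dp": [[0,0,0],[0,0,0],[0,0,0],[0,0,0],[0,0,0]], "angular": [[0,0,-7],[0,0,-7],[0,0,-7],[0,0,-7],[0,0,-7]]}}

```text
time: 2.52
tool_pos: [0.2807, -0.5862, 0.3455]
tool_rot: [[0.243, 0.97, -0.0], [0.97, -0.243, -0.0], [-0.0, -0.0, -1.0]]
force: [-0.4, 0.1, -0.2]
finger_gap: 1.004
```

Request:
{"op": "servo_tool", "data": {"dp": [[0.036,0.012,0],[0.036,0.012,0],[0.036,0.012,0],[0.036,0.012,0],[0.036,0.012,0]], "angular": [[0,0,0],[0,0,0],[0,0,0],[0,0,0],[0,0,0]]}}

```text
time: 2.93
tool_pos: [0.3842, -0.4253, 0.3456]
tool_rot: [[0.249, 0.968, 0.0], [0.968, -0.249, -0.0], [-0.0, 0.0, -1.0]]
force: [0.9, -0.0, -0.6]
finger_gap: 1.0
```

Request:
{"op": "servo_tool", "data": {"dp": [[0.03,0.012,0],[0,0,0]], "angular": [[0,0,0],[0,0,0]]}}

```text
time: 3.1
tool_pos: [0.408, -0.3933, 0.3467]
tool_rot: [[0.238, 0.971, 0.004], [0.971, -0.238, 0.003], [0.003, 0.003, -1.0]]
force: [0.1, 1.2, -0.1]
finger_gap: 0.998
```

```bash
cat > look.py <<'E'
import sys
from h import *
import pickle
n=sys.argv[1]; things=sys.argv[2:]
c=camera_info('wrist'); s=arm.get_state(); img=get_image('wrist'); save(n,img); pickle.dump((c,s),open('pics/'+n+'.pkl','wb'))
print('t',round(s['time'],2),'pos',np.round(s['tool_pos'],4),'rot',np.round(s['tool_rot'],3).tolist(),'F',np.round(s['force'],1),'gap',round(s['finger_gap'],3))
for t in things:
    for d in finder.search_frame('wrist',t)[:2]: print(t,round(d['conf'],2),np.round(d['extent'],1))
E
python3 look.py w1 pliers circlip_center
```

```text
t 3.1 pos [ 0.408  -0.3933  0.3467] rot [[0.238, 0.971, 0.004], [0.971, -0.238, 0.003], [0.003, 0.003, -1.0]] F [ 0.1  1.2 -0.1] gap 0.998
pliers 0.74 [353.4 214.2 412.9 288.5]
circlip_center 0.79 [348.7 217.8 412.6 284.2]
circlip_center 0.74 [203.7 195.5 268.3 260.2]
```

View pics/w1.png

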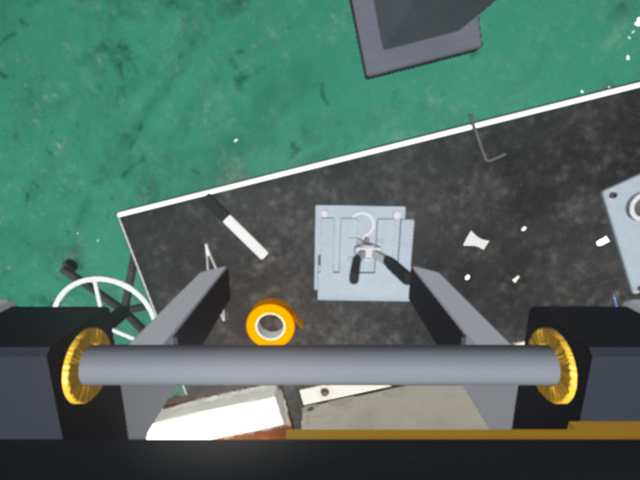

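Request:
{"op": "servo_tool", "data": {"dp": [[0.039,-0.003,0],[0.039,-0.003,0],[0.039,-0.003,0],[0.039,-0.003,0],[0.039,-0.003,0]], "angular": [[0,0,0],[0,0,0],[0,0,0],[0,0,0],[0,0,0]]}}

```text
time: 3.67
tool_pos: [0.4362, -0.2085, 0.3454]
tool_rot: [[0.253, 0.968, -0.0], [0.968, -0.253, -0.001], [-0.001, -0.0, -1.0]]
force: [0.4, 0.3, 0.3]
finger_gap: 0.999
```

Request:
{"op": "servo_tool", "data": {"dp": [[0.039,-0.003,0],[0.039,-0.003,0],[0.039,-0.003,0],[0.039,-0.003,0],[0.039,-0.003,0]], "angular": [[0,0,0],[0,0,0],[0,0,0],[0,0,0],[0,0,0]]}}

```text
time: 4.08
tool_pos: [0.4711, -0.0159, 0.3456]
tool_rot: [[0.253, 0.968, 0.0], [0.968, -0.253, -0.001], [-0.001, 0.001, -1.0]]
force: [0.2, -1.2, -0.1]
finger_gap: 1.0
```

Request:
{"op": "servo_tool", "data": {"dp": [[0.038,-0.002,0.02],[0,0,0.03],[0,0,0.03],[0,0,0.02],[0,0,0]], "angular": [[0,0,0],[0,0,-7],[0,0,-7],[0,0,-7],[0,0,-6]]}}

```text
time: 4.5
tool_pos: [0.4758, 0.0182, 0.2422]
tool_rot: [[-0.222, 0.975, -0.007], [0.975, 0.222, -0.001], [0.001, -0.007, -1.0]]
force: [-0.1, -0.9, 0.0]
finger_gap: 1.003
```

Request:
{"op": "servo_tool", "data": {"dp": [[0,0,0]], "angular": [[0,0,0]]}}

```text
time: 4.58
tool_pos: [0.4776, 0.0188, 0.2445]
tool_rot: [[-0.218, 0.976, -0.003], [0.976, 0.218, 0.0], [0.001, -0.003, -1.0]]
force: [-0.3, 0.6, 0.8]
finger_gap: 1.002
```

```bash
python3 look.py w2 strip_guide
```

```text
t 4.58 pos [0.4776 0.0188 0.2445] rot [[-0.218, 0.976, -0.003], [0.976, 0.218, 0.0], [0.001, -0.003, -1.0]] F [-0.3  0.6  0.8] gap 1.002
strip_guide 0.78 [298.7 221.3 372.4 348.5]
```

View pics/w2.png

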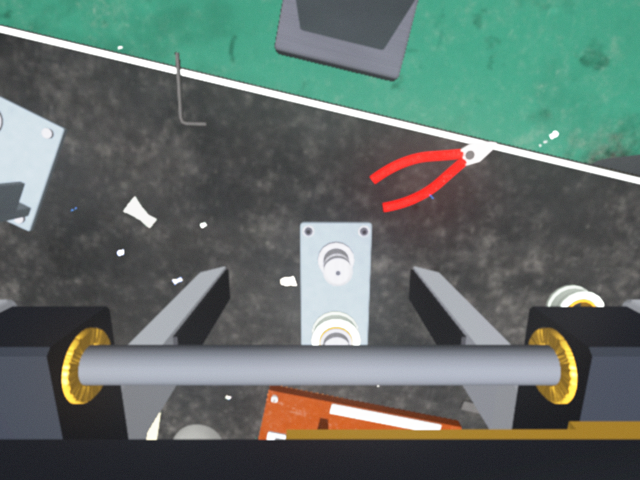

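```bash
cat > crop.py <<'E'
import sys
from h import *
import pickle
n,x0,y0,x1,y1,f=sys.argv[1],*map(int,sys.argv[2:7])
im=cv2.imread('pics/'+n+'.png')[y0:y1,x0:x1]; cv2.imwrite('pics/'+n+'_c%d.png'%x0,cv2.resize(im,None,fx=f,fy=f,interpolation=cv2.INTER_CUBIC))
E
python3 crop.py w2 290 210 385 350 4; python3 -c "
from h import *;import pickle
c,s=pickle.load(open('pics/w2.pkl','rb'))
print(onz(c,(338.5,271),.065))"
```

```text
[0.52651336 0.05059664 0.065     ]
```

View pics/w2_c290.png

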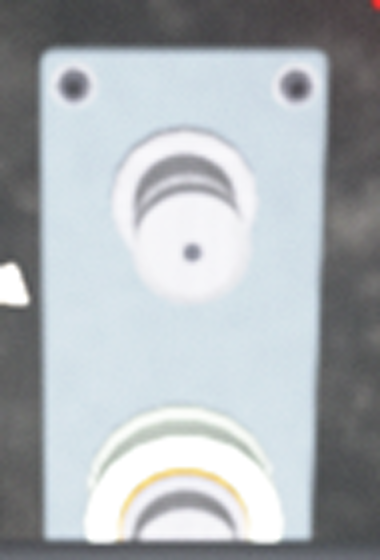

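Request:
{"op": "servo_tool", "data": {"dp": [[0.01,0.025,0.04],[0.01,0.025,0.04],[0,0,0],[0,0,0]], "angular": [[0,0,0],[0,0,0],[0,0,0],[0,0,0]]}}

```text
time: 5.02
tool_pos: [0.5162, 0.047, 0.1757]
tool_rot: [[-0.216, 0.976, -0.003], [0.976, 0.216, 0.0], [0.001, -0.003, -1.0]]
force: [0.0, -0.6, 0.6]
finger_gap: 0.995
```

```bash
python3 look.py w3; python3 crop.py w3 240 150 400 350 3
```

```text
t 5.02 pos [0.5162 0.047  0.1757] rot [[-0.216, 0.976, -0.003], [0.976, 0.216, 0.0], [0.001, -0.003, -1.0]] F [ 0.  -0.6  0.6] gap 0.995
```

View pics/w3_c240.png

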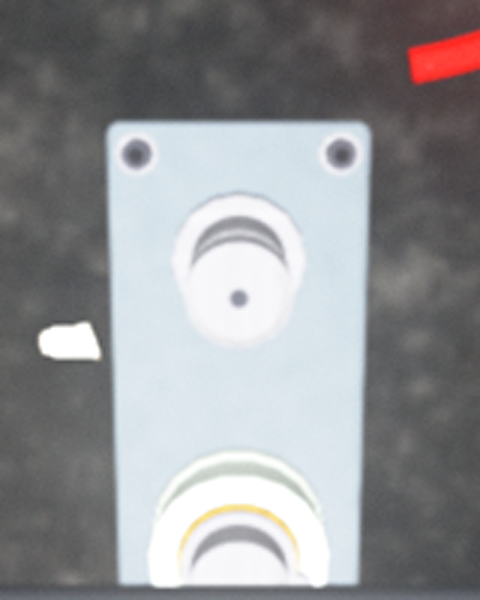

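```bash
python3 -c "
from h import *;import pickle
c,s=pickle.load(open('pics/w2.pkl','rb'));c3,s3=pickle.load(open('pics/w3.pkl','rb'))
print(onz(c,(338,273.2),.065),onz(c3,(319.5,249.3),.065),tri([(c,(338,273.2)),(c3,(319.5,249.3))]))
ct=camera_info('top');cs=camera_info('scene')
print(onz(ct,(296.7,246),.065),onz(ct,(212,247),.026),onz(cs,(251.3,240),.026))
im=cv2.imread('pics/w3.png');
# guide yaw from side edges
print(onz(c3,(240+108/3,150+140/3),.012),onz(c3,(240+370/3,150+140/3),.012),onz(c3,(240+119/3,150+560/3),.012),onz(c3,(240+359/3,150+560/3),.012))
"
```

```text
[0.52896409 0.05064626 0.065     ] [0.52839515 0.05020039 0.065     ] [0.52635665 0.04967019 0.07285841]
[0.51788749 0.04864918 0.065     ] [0.5240861  0.34569622 0.026     ] [0.51338555 0.32977244 0.026     ]
[0.50121368 0.00218128 0.012     ] [0.48328431 0.08263945 0.012     ] [0.64315875 0.03360862 0.012     ] [0.62513582 0.1146116  0.012     ]
```

Request:
{"op": "servo_tool", "data": {"dp": [[0.036,0.009,0],[0.036,0.009,0],[0.036,0.009,0],[0.036,0.009,0],[0.036,0.009,0]], "angular": [[0,0,0],[0,0,0],[0,0,0],[0,0,0],[0,0,0]]}}

```text
time: 5.48
tool_pos: [0.5222, 0.2332, 0.18]
tool_rot: [[-0.215, 0.977, 0.005], [0.977, 0.215, 0.0], [-0.001, 0.005, -1.0]]
force: [1.1, -0.2, -0.4]
finger_gap: 1.002
```

Request:
{"op": "servo_tool", "data": {"dp": [[0.036,0.009,0],[0.036,0.009,0],[0.036,0.007,0],[0,0,0],[0,0,0]], "angular": [[0,0,0],[0,0,0],[0,0,0],[0,0,0],[0,0,0]]}}

```text
time: 5.9
tool_pos: [0.5217, 0.3457, 0.1798]
tool_rot: [[-0.22, 0.975, 0.003], [0.975, 0.22, 0.003], [0.002, 0.004, -1.0]]
force: [0.7, -0.3, 0.0]
finger_gap: 0.999
```

```bash
python3 look.py w4 roller; python3 crop.py w4 220 150 420 350 3
```

```text
t 5.9 pos [0.5217 0.3457 0.1798] rot [[-0.22, 0.975, 0.003], [0.975, 0.22, 0.003], [0.002, 0.004, -1.0]] F [ 0.7 -0.3  0. ] gap 0.999
roller 0.66 [289.7 200.1 350.9 260.1]
roller 0.34 [ 32.9   0.  185.9  98.3]
```

View pics/w4_c220.png

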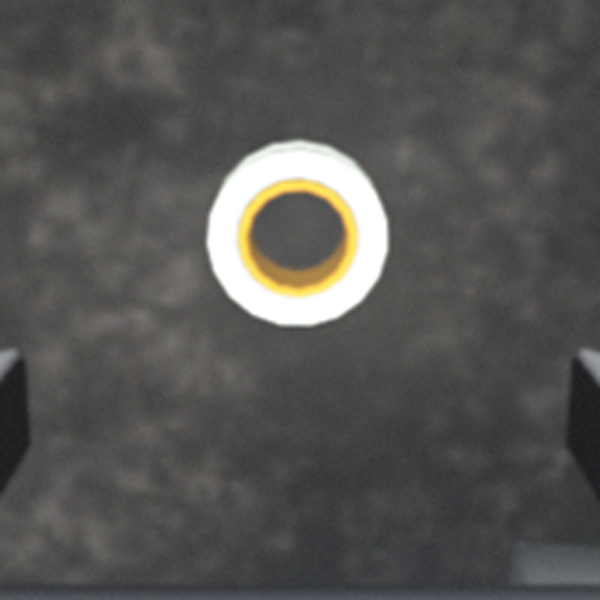

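```bash
cat > rel.py <<'E'
from h import *
def rel(X,s=None):
    s=s or arm.get_state(); return np.round(np.array(s['tool_rot']).T@(np.array(X)-s['tool_pos']),4)
E
python3 -c "
from rel import *;import pickle
c,s=pickle.load(open('pics/w4.pkl','rb'))
p=onz(c,(319.2,228.7),.026);print(p,rel(p))
ct=camera_info('top');print(proj(ct,[p,[.5285,.0503,.065]]))"
```

```text
[0.52690034 0.34734567 0.026     ] [0.005  0.0047 0.1527]
[[211.54456858 246.20957614]
 [296.19539892 242.94154863]]
```

Request:
{"op": "servo_tool", "data": {"dp": [[0,0,0.03],[0,0,0.03],[0,0,0],[0,0,0],[0,0,0]], "angular": [[0,0,0],[0,0,0],[0,0,0],[0,0,0],[0,0,0]]}}

```text
time: 6.42
tool_pos: [0.5232, 0.3427, 0.1187]
tool_rot: [[-0.216, 0.976, 0.002], [0.976, 0.216, 0.001], [0.0, 0.002, -1.0]]
force: [0.2, -0.2, 0.6]
finger_gap: 1.0
```

```bash
python3 look.py w5 roller; python3 crop.py w5 220 100 420 300 3; python3 -c "
from h import *
for i in range(2):
  s=arm.get_state();print(s['time'],s['tool_pos'],s['tool_rot'][:,2],np.abs(s['joint_velocities']).max())"
```

```text
t 6.42 pos [0.5232 0.3427 0.1187] rot [[-0.216, 0.976, 0.002], [0.976, 0.216, 0.001], [0.0, 0.002, -1.0]] F [ 0.2 -0.2  0.6] gap 1.0
roller 0.56 [287.7 206.7 361.7 281.3]
6.5167 [0.52321596 0.3436771  0.11914294] [ 0.00270548  0.00192826 -0.99999448] 0.008038077817965799
6.5167 [0.52321596 0.3436771  0.11914294] [ 0.00270548  0.00192826 -0.99999448] 0.008038077817965799
```

View pics/w5_c220.png

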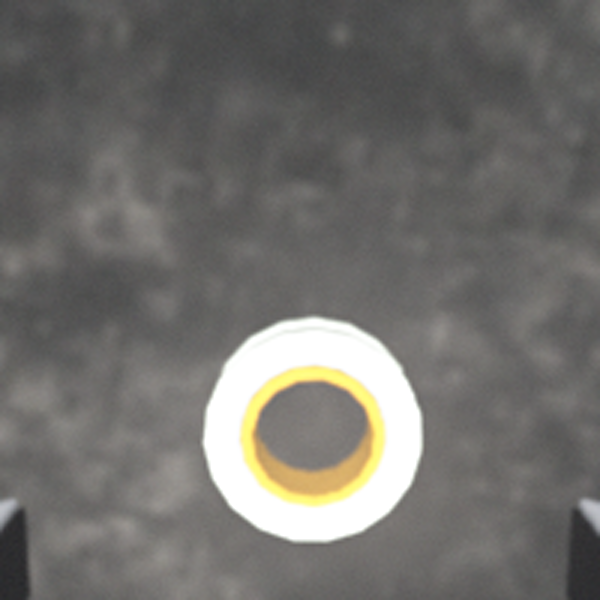

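```bash
python3 -c "
from rel import *;import pickle
c,s=pickle.load(open('pics/w5.pkl','rb'));c4,s4=pickle.load(open('pics/w4.pkl','rb'))
p=onz(c,(324.3,245),.026);print(p,rel(p),tri([(c,(324.3,245)),(c4,(319.2,228.7))]))
im=cv2.imread('pics/w5.png').astype(int);m=((im[...,2]-im[...,0])>60).astype('uint8');m[:200]=0;m[300:]=0
cn,_=cv2.findContours(m,cv2.RETR_EXTERNAL,2);k=max(cn,key=cv2.contourArea);print(cv2.fitEllipse(k))"
```

```text
[0.52679372 0.34775697 0.026     ] [0.0031 0.0041 0.0932] [0.52634516 0.3474193  0.02813136]
((323.88043212890625, 244.85610961914062), (45.78752517700195, 47.14118194580078), 84.24833679199219)
```

Request:
{"op": "servo_tool", "data": {"dp": [[0.003,0.004,0.03],[0,0,0.03],[0,0,0.03],[0,0,0.015],[0,0,0.008]], "angular": [[0,0,0],[0,0,0],[0,0,0],[0,0,0],[0,0,0]]}}

```text
time: 6.93
tool_pos: [0.5249, 0.3465, 0.0029]
tool_rot: [[-0.218, 0.976, -0.001], [0.976, 0.218, -0.001], [-0.001, -0.001, -1.0]]
force: [0.0, -0.8, -0.9]
finger_gap: 1.005
```

Request:
{"op": "servo_tool", "data": {"dp": [[0,0,0],[0,0,0]], "angular": [[0,0,0],[0,0,0]]}}

```text
time: 7.1
tool_pos: [0.5259, 0.348, 0.0052]
tool_rot: [[-0.218, 0.976, 0.001], [0.976, 0.218, 0.001], [0.001, 0.002, -1.0]]
force: [0.6, 0.9, -0.4]
finger_gap: 1.002
```

```bash
python3 look.py w6
```

```text
t 7.1 pos [0.5259 0.348  0.0052] rot [[-0.218, 0.976, 0.001], [0.976, 0.218, 0.001], [0.001, 0.002, -1.0]] F [ 0.6  0.9 -0.4] gap 1.002
```

View pics/w6.png

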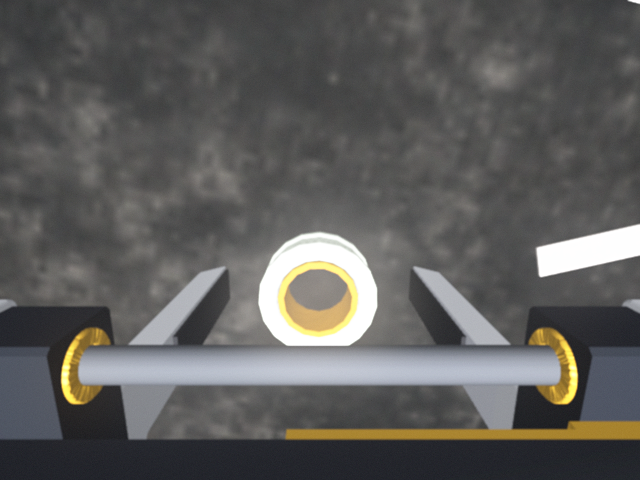

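Request:
{"op": "servo_tool", "data": {"dp": [[0,0,0],[0,0,0],[0,0,0],[0,0,0],[0,0,0]], "angular": [[0,0,0],[0,0,0],[0,0,0],[0,0,0],[0,0,0]], "hand": 1, "force": 25}}

```text
time: 7.57
tool_pos: [0.5254, 0.3471, 0.0043]
tool_rot: [[-0.218, 0.976, 0.0], [0.976, 0.218, 0.0], [0.0, 0.0, -1.0]]
force: [-0.4, -0.2, 0.4]
finger_gap: 0.681
```

Request:
{"op": "servo_tool", "data": {"dp": [[0,0,0],[0,0,0],[0,0,0]], "angular": [[0,0,0],[0,0,0],[0,0,0]]}}

```text
time: 7.82
tool_pos: [0.5253, 0.3471, 0.0041]
tool_rot: [[-0.218, 0.976, 0.0], [0.976, 0.218, -0.0], [-0.0, 0.0, -1.0]]
force: [-0.1, 0.2, 1.9]
finger_gap: 0.586
```

Request:
{"op": "servo_tool", "data": {"dp": [[0,0,-0.03],[0,0,-0.04],[0,0,-0.03],[0,0,0],[0,0,0]], "angular": [[0,0,0],[0,0,0],[0,0,0],[0,0,0],[0,0,0]]}}

```text
time: 8.23
tool_pos: [0.5262, 0.3478, 0.1056]
tool_rot: [[-0.218, 0.976, 0.003], [0.976, 0.218, 0.002], [0.001, 0.003, -1.0]]
force: [-0.6, 0.2, -1.4]
finger_gap: 0.586
```

```bash
python3 look.py w7
```

```text
t 8.23 pos [0.5262 0.3478 0.1056] rot [[-0.218, 0.976, 0.003], [0.976, 0.218, 0.002], [0.001, 0.003, -1.0]] F [-0.6  0.2 -1.4] gap 0.586
```

View pics/w7.png

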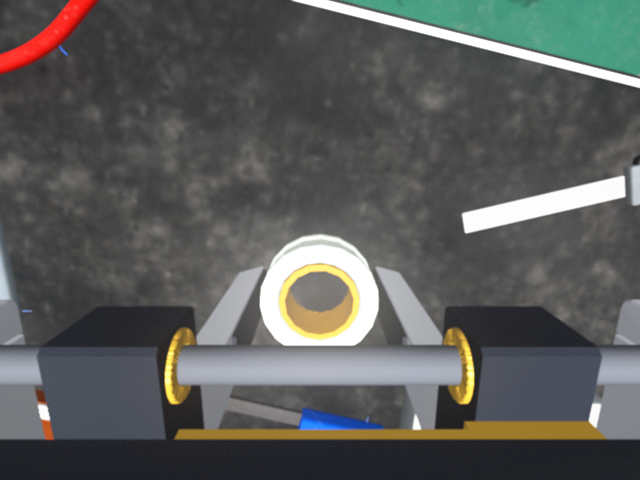

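```bash
cat > bore.py <<'E'
import sys,pickle
from h import *
n=sys.argv[1]
c,s=pickle.load(open('pics/%s.pkl'%n,'rb'))
im=cv2.imread('pics/%s.png'%n).astype(int);m=((im[...,2]-im[...,0])>60).astype('uint8');m[:230]=0;m[345:]=0;m[:,:255]=0;m[:,385:]=0
k=max(cv2.findContours(m,cv2.RETR_EXTERNAL,2)[0],key=cv2.contourArea);e=cv2.fitEllipse(k);print(e)
R=np.array(s['tool_rot']); p=onz(c,e[0],s['tool_pos'][2]+.0219); print('bore in tool',R.T@(p-s['tool_pos']))
E
python3 bore.py w7; python3 -c "
from rel import *
import pickle
for n,uv in (('w2',(338,273.2)),('w3',(319.5,249.3))):
  c,s=pickle.load(open('pics/%s.pkl'%n,'rb')); print(rel(onz(c,uv,.065),s))
print(rel([.5285,.0503,.065]))"
```

```text
((318.80224609375, 300.9349670410156), (75.06089782714844, 79.58433532714844), 91.14456939697266)
bore in tool [-4.16706624e-05  1.08288703e-03 -2.18967099e-02]
[0.0198 0.0576 0.1794]
[0.0004 0.0129 0.1107]
[-0.2898 -0.0614  0.039 ]
```

Request:
{"op": "servo_tool", "data": {"dp": [[-0.036,-0.008,0],[-0.036,-0.008,0],[-0.036,-0.008,0],[-0.036,-0.008,0],[-0.036,-0.008,0]], "angular": [[0,0,0],[0,0,0],[0,0,0],[0,0,0],[0,0,0]]}}

```text
time: 8.7
tool_pos: [0.5238, 0.1602, 0.102]
tool_rot: [[-0.219, 0.976, -0.004], [0.976, 0.219, -0.001], [-0.001, -0.004, -1.0]]
force: [0.7, -0.2, -0.6]
finger_gap: 0.583
```

Request:
{"op": "servo_tool", "data": {"dp": [[-0.036,-0.008,0],[-0.036,-0.008,0],[-0.036,-0.0065,0],[0,0,0],[0,0,0]], "angular": [[0,0,0],[0,0,0],[0,0,0],[0,0,0],[0,0,0]]}}

```text
time: 9.12
tool_pos: [0.5257, 0.0487, 0.102]
tool_rot: [[-0.213, 0.977, -0.004], [0.977, 0.213, -0.002], [-0.001, -0.004, -1.0]]
force: [0.1, 1.7, -1.1]
finger_gap: 0.586
```

Request:
{"op": "servo_tool", "data": {"dp": [[0,0,0],[0,0,0]], "angular": [[0,0,0],[0,0,0]]}}

```text
time: 9.28
tool_pos: [0.5265, 0.054, 0.1033]
tool_rot: [[-0.22, 0.975, -0.001], [0.975, 0.22, 0.001], [0.001, -0.001, -1.0]]
force: [0.2, 0.1, -0.3]
finger_gap: 0.586
```

```bash
python3 look.py w8; python3 bore.py w8;python3 crop.py w8 220 200 420 350 4; python3 -c "
from rel import *
print(rel([.5285,.0503,.065]))"
```

```text
t 9.28 pos [0.5265 0.054  0.1033] rot [[-0.22, 0.975, -0.001], [0.975, 0.22, 0.001], [0.001, -0.001, -1.0]] F [ 0.2  0.1 -0.3] gap 0.586
((318.83343505859375, 300.9246826171875), (74.91484832763672, 79.4200210571289), 90.75113677978516)
bore in tool [-9.40508001e-05  1.06315314e-03 -2.19011364e-02]
[-0.0043  0.001   0.0385]
```

View pics/w8_c220.png

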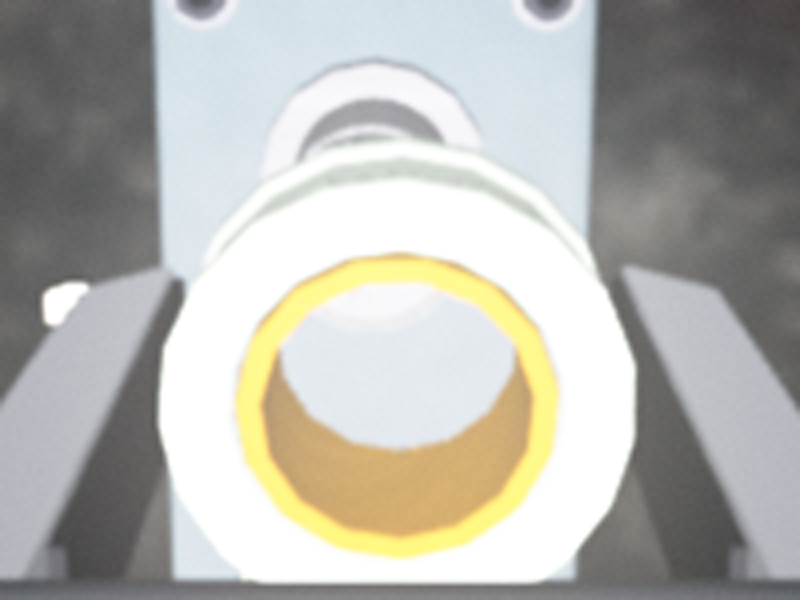

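Request:
{"op": "servo_tool", "data": {"dp": [[-0.0043,0,0],[0,0,0],[0,0,0]], "angular": [[0,0,0],[0,0,0],[0,0,0]]}}

```text
time: 9.58
tool_pos: [0.528, 0.0485, 0.1039]
tool_rot: [[-0.219, 0.976, -0.0], [0.976, 0.219, -0.0], [-0.0, -0.0, -1.0]]
force: [0.7, -0.1, -1.0]
finger_gap: 0.586
```

```bash
python3 look.py w9; python3 bore.py w9;python3 crop.py w9 220 190 420 340 4; python3 -c "
from rel import *
import pickle
c,s=pickle.load(open('pics/w9.pkl','rb'))
print(rel([.5285,.0503,.065]))
a=np.array([.5285,.0503,0]);y=np.array([.976,.216,0])
for z in (.02,.0): print(proj(c,a-.021*y+[0,0,.02-z]))
print('axle top near edge',proj(c,a-.012*y+[0,0,.065]),'bolt row/base edge',proj(c,a-.042*y+[0,0,.012]))
"
```

```text
t 9.58 pos [0.528  0.0485 0.1039] rot [[-0.219, 0.976, -0.0], [0.976, 0.219, -0.0], [-0.0, -0.0, -1.0]] F [ 0.7 -0.1 -1. ] gap 0.586
((318.84979248046875, 300.92413330078125), (74.90579986572266, 79.39497375488281), 90.65872955322266)
bore in tool [-4.14021415e-05  1.10368499e-03 -2.19000862e-02]
[0.0016 0.0009 0.039 ]
[[321.18198139 211.1946658 ]]
[[321.33101275 215.70097921]]
axle top near edge [[321.67363508 242.90624824]] bolt row/base edge [[321.43026507 185.85646379]]
```

View pics/w9_c220.png

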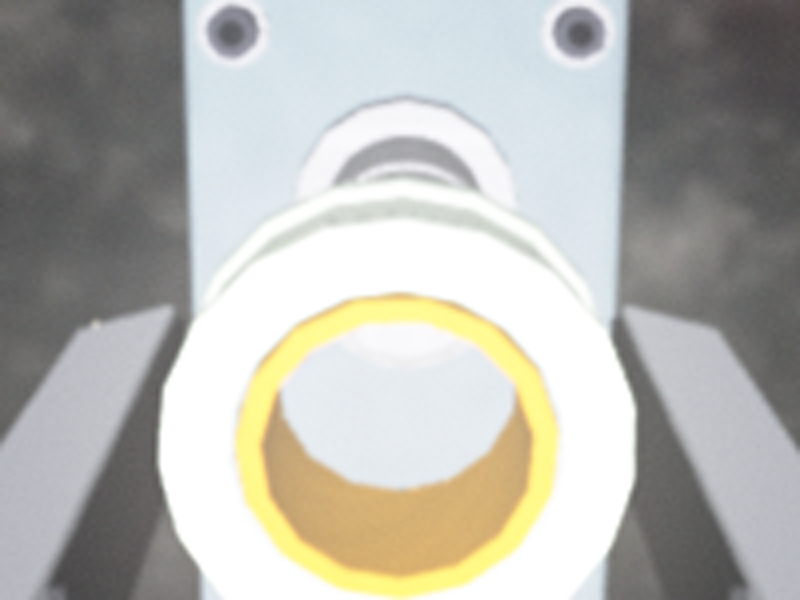

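```bash
python3 crop.py w9 260 150 380 230 5; python3 -c "
from rel import *
import pickle
c,s=pickle.load(open('pics/w3.pkl','rb'))
for nm,uv,z,off in (('edge',(319.5,190.7),.012,.042),('collar',(319.5,214.3),.02,.021),('hole',(319.5,249.3),.065,0)):
  print(nm,rel(onz(c,uv,z),s)[1]+off)
c,s=pickle.load(open('pics/w9.pkl','rb'))
for nm,uv,z,off in (('edge',(321,187),.012,.042),('collar',(321,214.2),.02,.021)):
  print(nm,rel(onz(c,uv,z),s)+off)
"
```

```text
edge 0.012400000000000001
collar 0.0125
hole 0.0129
edge [0.0434 0.0018 0.1339]
collar [ 0.0224 -0.0002  0.1049]
```

View pics/w9_c260.png

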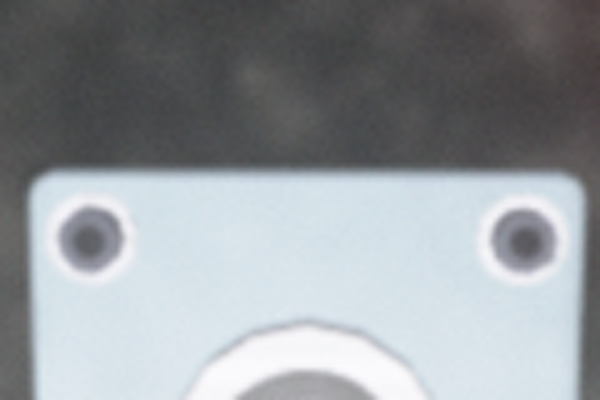

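Request:
{"op": "servo_tool", "data": {"dp": [[0.0018,-0.0014,0.015],[0,0,0.013],[0,0,0],[0,0,0],[0,0,0]], "angular": [[0,0,0],[0,0,0],[0,0,0],[0,0,0],[0,0,0]]}}

```text
time: 10.05
tool_pos: [0.5266, 0.05, 0.0765]
tool_rot: [[-0.218, 0.976, 0.001], [0.976, 0.218, 0.0], [0.0, 0.001, -1.0]]
force: [-0.1, -0.4, -0.2]
finger_gap: 0.585
```

```bash
python3 look.py w10; python3 bore.py w10;python3 crop.py w10 220 150 420 300 4
```

```text
t 10.05 pos [0.5266 0.05   0.0765] rot [[-0.218, 0.976, 0.001], [0.976, 0.218, 0.0], [0.0, 0.001, -1.0]] F [-0.1 -0.4 -0.2] gap 0.585
((318.8443603515625, 300.94439697265625), (74.9691162109375, 79.49105072021484), 90.6144790649414)
bore in tool [-1.65092467e-05  1.09001879e-03 -2.18992042e-02]
```

View pics/w10_c220.png

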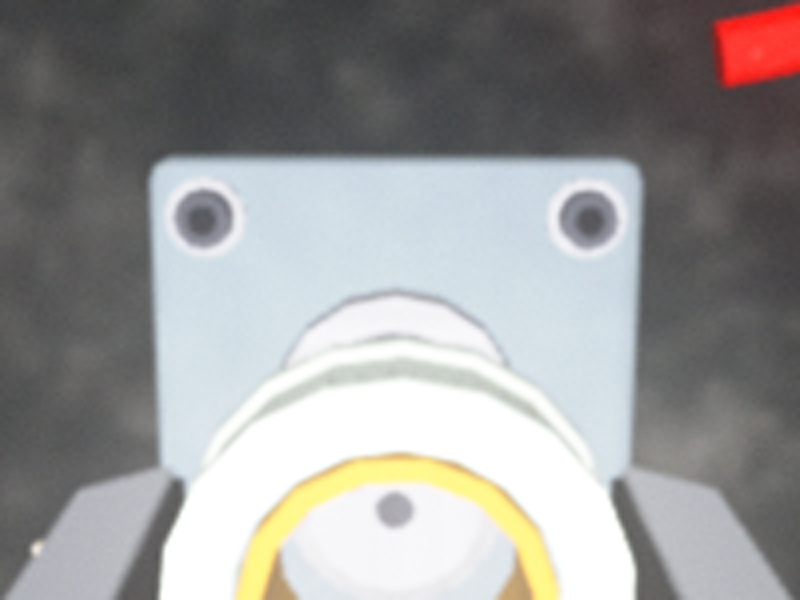

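```bash
python3 -c "
from rel import *
import pickle
c,s=pickle.load(open('pics/w10.pkl','rb'))
for nm,uv,z,off in (('edge',(319,189.25),.012,.042),('collar',(319,222.75),.02,.021),('hole',(318.6,277.5),.065,0)):
  print(nm,rel(onz(c,uv,z),s)+[0,off,0])
print(rel([0,0,0]),arm.get_state()['tool_pos'])"
```

```text
edge [0.     0.0005 0.0644]
collar [0.     0.0007 0.0565]
hole [-0.0002  0.0016  0.0115]
[ 0.0662 -0.5251  0.076 ] [0.52677248 0.0499625  0.07665856]
```

Request:
{"op": "servo_tool", "data": {"dp": [[0,0.0002,0.008],[0,0,0.006],[0,0,0.006],[0,0,0]], "angular": [[0,0,0],[0,0,0],[0,0,0],[0,0,0]]}}

```text
time: 10.43
tool_pos: [0.5256, 0.0493, 0.0547]
tool_rot: [[-0.218, 0.976, -0.002], [0.976, 0.218, -0.001], [-0.0, -0.002, -1.0]]
force: [-0.1, 0.5, -0.9]
finger_gap: 0.582
```

Bore is past the axle end with no force. Continue down.

Request:
{"op": "servo_tool", "data": {"dp": [[0,0,0.008],[0,0,0.008],[0,0,0.006],[0,0,0]], "angular": [[0,0,0],[0,0,0],[0,0,0],[0,0,0]]}}

```text
time: 10.77
tool_pos: [0.5257, 0.0495, 0.0325]
tool_rot: [[-0.218, 0.976, -0.002], [0.976, 0.218, -0.0], [0.0, -0.002, -1.0]]
force: [-0.0, -0.3, -1.5]
finger_gap: 0.584
```

```bash
python3 look.py w11
```

```text
t 10.77 pos [0.5257 0.0495 0.0325] rot [[-0.218, 0.976, -0.002], [0.976, 0.218, -0.0], [0.0, -0.002, -1.0]] F [-0.  -0.3 -1.5] gap 0.584
```

View pics/w11.png

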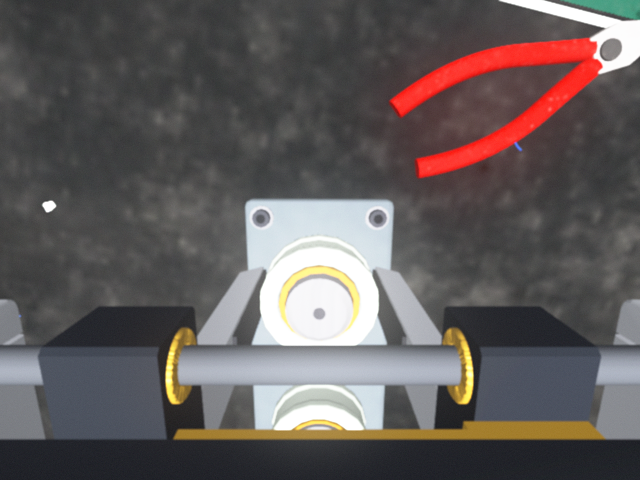

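Request:
{"op": "servo_tool", "data": {"dp": [[0,0,0.005],[0,0,0.003],[0,0,0.001],[0,0,0]], "angular": [[0,0,0],[0,0,0],[0,0,0],[0,0,0]]}}

```text
time: 11.15
tool_pos: [0.5262, 0.0496, 0.0247]
tool_rot: [[-0.218, 0.976, -0.001], [0.976, 0.218, -0.0], [-0.0, -0.001, -1.0]]
force: [-1.3, -1.1, -1.7]
finger_gap: 0.585
```

Request:
{"op": "servo_tool", "data": {"dp": [[0,0,0.001],[0,0,0.001],[0,0,0]], "angular": [[0,0,0],[0,0,0],[0,0,0]]}}

```text
time: 11.4
tool_pos: [0.5262, 0.0495, 0.0239]
tool_rot: [[-0.218, 0.976, 0.0], [0.976, 0.218, -0.001], [-0.001, -0.0, -1.0]]
force: [-3.6, -1.0, 8.9]
finger_gap: 0.582
```

Request:
{"op": "servo_tool", "data": {"dp": [[0,0,0],[0,0,0],[0,0,0],[0,0,0],[0,0,0]], "angular": [[0,0,0],[0,0,0],[0,0,0],[0,0,0],[0,0,0]], "hand": -1}}

```text
time: 11.82
tool_pos: [0.5268, 0.0498, 0.023]
tool_rot: [[-0.218, 0.976, 0.001], [0.976, 0.218, 0.0], [0.0, 0.001, -1.0]]
force: [0.5, -0.1, -0.1]
finger_gap: 0.902
```

Request:
{"op": "servo_tool", "data": {"dp": [[0,0,-0.01],[0,0,-0.035],[0,0,-0.035],[0,0,-0.03],[0,0,0]], "angular": [[0,0,0],[0,0,0],[0,0,0],[0,0,0],[0,0,0]]}}

```text
time: 12.23
tool_pos: [0.5299, 0.0513, 0.1388]
tool_rot: [[-0.218, 0.976, 0.01], [0.976, 0.218, 0.002], [-0.0, 0.01, -1.0]]
force: [0.3, 0.2, 0.8]
finger_gap: 0.998
```

Request:
{"op": "servo_tool", "data": {"dp": [[0,0,0],[0,0,0],[0,0,0]], "angular": [[0,0,0],[0,0,0],[0,0,0]]}}

```text
time: 12.48
tool_pos: [0.5255, 0.0492, 0.132]
tool_rot: [[-0.218, 0.976, -0.002], [0.976, 0.218, -0.001], [-0.0, -0.002, -1.0]]
force: [0.6, 1.0, 0.4]
finger_gap: 1.001
```

```bash
python3 look.py w12 roller; python3 crop.py w12 240 180 400 340 4
```

```text
t 12.48 pos [0.5255 0.0492 0.132 ] rot [[-0.218, 0.976, -0.002], [0.976, 0.218, -0.001], [-0.0, -0.002, -1.0]] F [0.6 1.  0.4] gap 1.001
```

View pics/w12_c240.png

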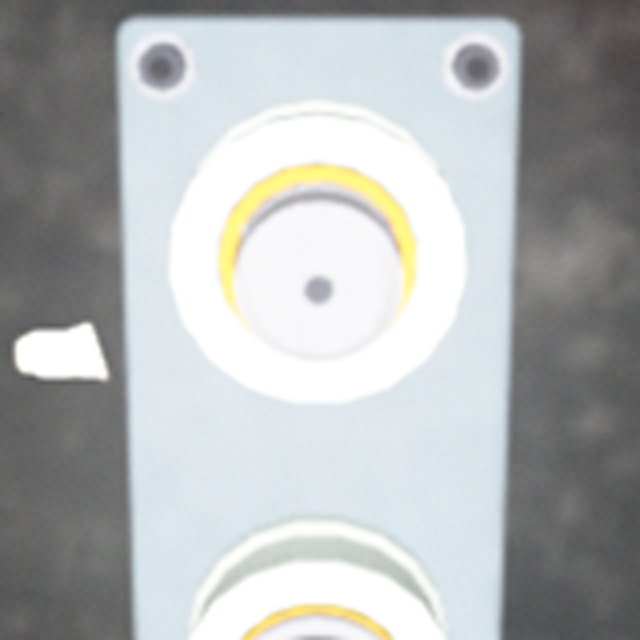

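```bash
python3 -c "
from rel import *
import pickle
c,s=pickle.load(open('pics/w12.pkl','rb'));c0,s0=pickle.load(open('pics/w10.pkl','rb'))
p=onz(c,(319.5,252.4),.065);print(p,rel(p,s), onz(c0,(318.6,277.5),.065),'tri',tri([(c,(319.5,252.4)),(c0,(318.6,277.5))]))
# roller top outline: left 170,right 466 ; bottom 403 
print('roller top far edge',rel(onz(c,(240+318/4,180+403/4),.046),s)-rel(p,s))
print(rel([.476,-.355,.174]))
"
```

```text
[0.52825135 0.05019491 0.065     ] [0.0004 0.0031 0.067 ] [0.52824319 0.05015773 0.065     ] tri [0.52830738 0.05018984 0.0648093 ]
roller top far edge [1.00e-04 2.81e-02 1.89e-02]
[-0.3839 -0.1367 -0.042 ]
```

Request:
{"op": "servo_tool", "data": {"dp": [[0,0,-0.041],[0,0,-0.041],[-0.02,-0.01,-0.036],[-0.03,-0.013,-0.025],[-0.036,-0.015,-0.02]], "angular": [[0,0,0],[0,0,0],[0,0,0],[0,0,0],[0,0,0]]}}

```text
time: 13.0
tool_pos: [0.509, -0.039, 0.2963]
tool_rot: [[-0.223, 0.975, 0.002], [0.975, 0.223, 0.001], [0.001, 0.002, -1.0]]
force: [0.8, -0.9, 0.2]
finger_gap: 0.997
```

Request:
{"op": "servo_tool", "data": {"dp": [[-0.037,-0.016,0],[-0.037,-0.016,0],[-0.037,-0.016,0],[-0.037,-0.016,0],[-0.037,-0.016,0]], "angular": [[0,0,0],[0,0,0],[0,0,0],[0,0,0],[0,0,0]]}}

```text
time: 13.42
tool_pos: [0.4697, -0.2401, 0.2936]
tool_rot: [[-0.218, 0.976, -0.001], [0.976, 0.218, 0.001], [0.001, -0.001, -1.0]]
force: [0.8, -0.2, -0.4]
finger_gap: 1.002
```

Request:
{"op": "servo_tool", "data": {"dp": [[-0.037,-0.016,0],[-0.037,-0.016,0],[-0.037,-0.015,0],[0,0,0],[0,0,0]], "angular": [[0,0,0],[0,0,7],[0,0,7],[0,0,7],[0,0,5.4]]}}

```text
time: 13.83
tool_pos: [0.4424, -0.3587, 0.2925]
tool_rot: [[0.25, 0.968, -0.002], [0.968, -0.25, 0.002], [0.001, -0.003, -1.0]]
force: [0.7, 1.0, 0.1]
finger_gap: 1.001
```

Request:
{"op": "servo_tool", "data": {"dp": [[0,0,0],[0,0,0],[0,0,0]], "angular": [[0,0,0],[0,0,0],[0,0,0]]}}

```text
time: 14.08
tool_pos: [0.4446, -0.355, 0.2939]
tool_rot: [[0.235, 0.972, -0.001], [0.972, -0.235, 0.001], [0.001, -0.001, -1.0]]
force: [0.2, 0.1, 1.0]
finger_gap: 1.0
```

```bash
python3 look.py w13 pliers
```

```text
t 14.08 pos [ 0.4446 -0.355   0.2939] rot [[0.235, 0.972, -0.001], [0.972, -0.235, 0.001], [0.001, -0.001, -1.0]] F [0.2 0.1 1. ] gap 1.0
pliers 0.71 [301.2 200.3 372.2 278.7]
pliers 0.69 [151.1 177.7 231.2 250.5]
```

View pics/w13.png

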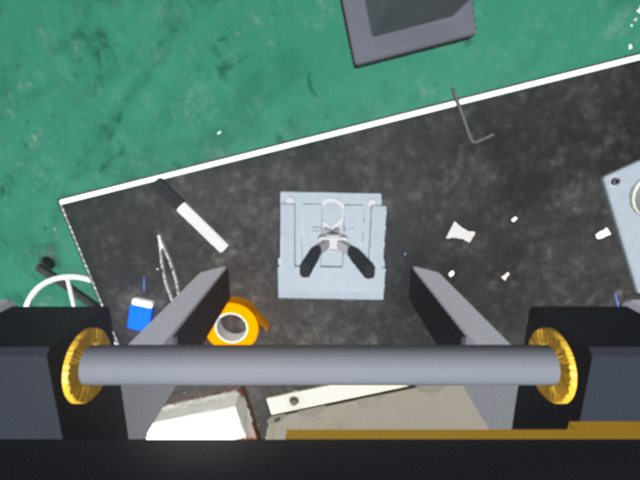

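```bash
python3 crop.py w13 270 180 395 305 6;python3 crop.py w1 305 195 425 305 6
```

```text
(no output)
```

View pics/w13_c270.png

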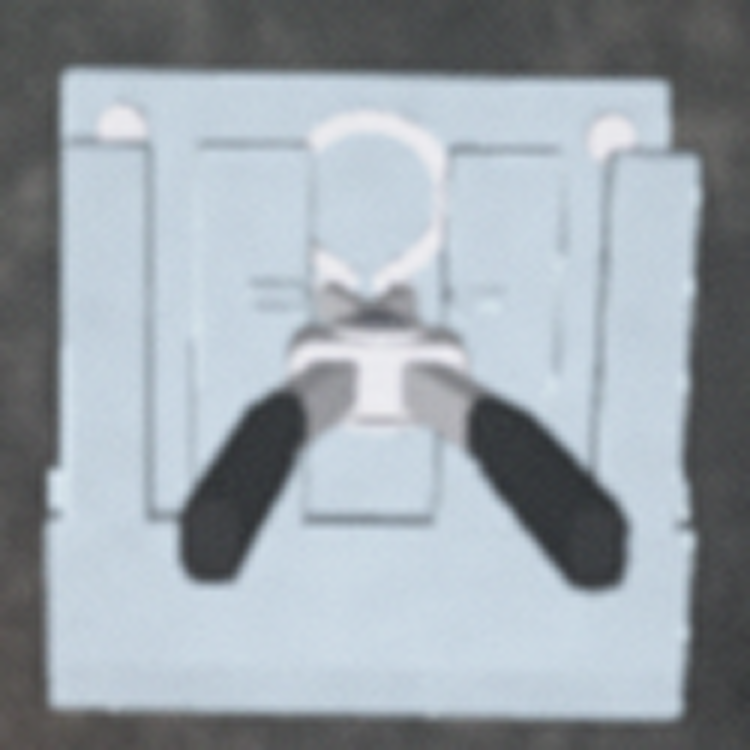

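View pics/w1_c305.png

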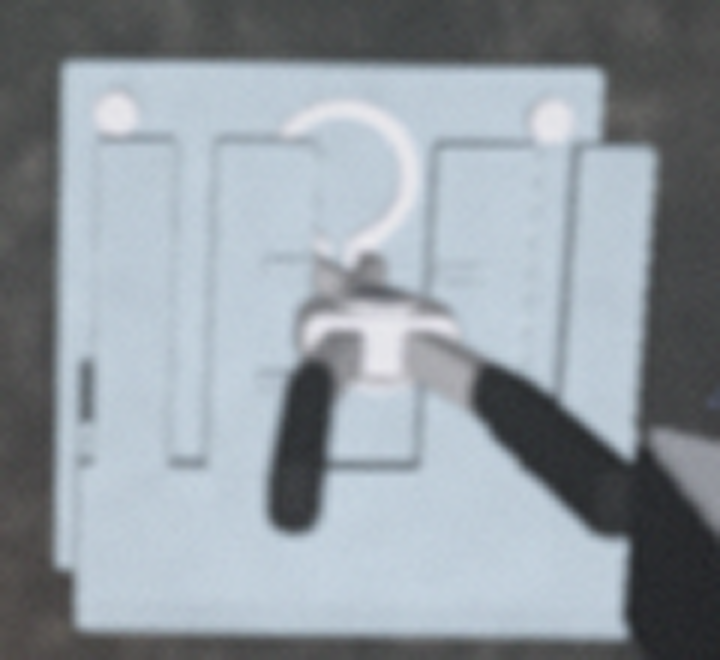

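```bash
python3 -c "
from rel import *
import pickle
c,s=pickle.load(open('pics/w13.pkl','rb'));c0,s0=pickle.load(open('pics/w1.pkl','rb'))
L=tri([(c,(305.5,270)),(c0,(354,280))]);R=tri([(c,(369.5,270.8)),(c0,(406.3,280))]);print(L,R,(L+R)/2)
a=onz(c,(305.5,270),.2);b=onz(c,(369.5,270.8),.2);m=(a+b)/2;print(a,b,m,np.linalg.norm(a-b),rel(m))
a=onz(c0,(354,280),.2);b=onz(c0,(406.3,280),.2);print((a+b)/2)
print('block top', onz(c,(270+380/6,180+385/6),.108), rel(onz(c,(270+380/6,180+385/6),.108)))
print('circlip', rel(onz(c,(270+376/6,180+195/6),.0275)))
"
```

```text
[ 0.46993821 -0.3721662   0.19262026] [ 0.48635728 -0.3211812   0.18255513] [ 0.47814774 -0.3466737   0.18758769]
[ 0.4665553  -0.37079782  0.2       ] [ 0.47901825 -0.32179579  0.2       ] [ 0.47278678 -0.3462968   0.2       ] 0.05056208164059122 [0.0152 0.0253 0.0942]
[ 0.47403778 -0.34861223  0.2       ]
block top [ 0.4753849  -0.34657646  0.108     ] [0.0155 0.028  0.1862]
circlip [0.0176 0.0084 0.2667]
```

Request:
{"op": "servo_tool", "data": {"dp": [[0.0155,0.0265,0],[0,0,0.03],[0,0,0.03],[0,0,0],[0,0,0]], "angular": [[0,0,0.9],[0,0,0],[0,0,0],[0,0,0],[0,0,0]]}}

```text
time: 14.6
tool_pos: [0.473, -0.3464, 0.2335]
tool_rot: [[0.252, 0.968, -0.003], [0.968, -0.252, 0.002], [0.001, -0.003, -1.0]]
force: [-0.2, -0.6, 0.7]
finger_gap: 1.001
```

Request:
{"op": "servo_tool", "data": {"dp": [[0,0,0],[0,0,0]], "angular": [[0,0,0],[0,0,0]]}}

```text
time: 14.77
tool_pos: [0.4748, -0.3475, 0.2363]
tool_rot: [[0.254, 0.967, 0.003], [0.967, -0.254, -0.002], [-0.001, 0.003, -1.0]]
force: [0.4, -0.2, -0.3]
finger_gap: 1.002
```

```bash
python3 look.py w14;python3 crop.py w14 220 130 420 330 4
```

```text
t 14.77 pos [ 0.4748 -0.3475  0.2363] rot [[0.254, 0.967, 0.003], [0.967, -0.254, -0.002], [-0.001, 0.003, -1.0]] F [ 0.4 -0.2 -0.3] gap 1.002
```

View pics/w14_c220.png

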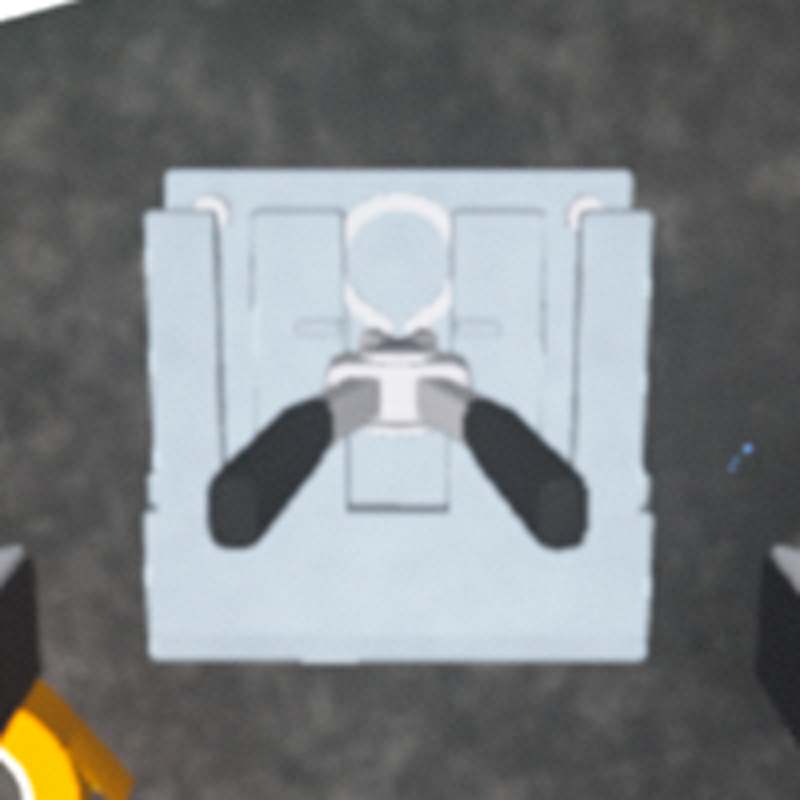

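```bash
python3 -c "
from rel import *
import pickle
c,s=pickle.load(open('pics/w14.pkl','rb'));c1,s1=pickle.load(open('pics/w13.pkl','rb'))
m=onz(c,(319.5,257.5),.2);print(m,rel(m,s))
f=lambda u,v:(220+u/4,130+v/4)
print('tri mid', rel(tri([(c,(319.5,257.5)),(c1,(337.5,270.4))]),s))
print('block',rel(onz(c,f(398,390),.108),s), 'circlip',rel(onz(c,f(398,262),.0275),s))
"
```

```text
[ 0.47270577 -0.34628563  0.2       ] [ 0.0007 -0.0025  0.0362]
tri mid [ 0.0006 -0.0026  0.0357]
block [ 0.0008 -0.0018  0.1282] circlip [ 0.0009 -0.0195  0.2087]
```

Request:
{"op": "servo_tool", "data": {"dp": [[0.0007,-0.0024,0.02],[0,0,0.03],[0,0,0.025],[0,0,0.006],[0,0,0]], "angular": [[0,0,0],[0,0,0],[0,0,0],[0,0,0],[0,0,0]]}}

```text
time: 15.23
tool_pos: [0.471, -0.3456, 0.1528]
tool_rot: [[0.254, 0.967, -0.002], [0.967, -0.254, 0.001], [0.001, -0.002, -1.0]]
force: [0.5, 0.3, -0.2]
finger_gap: 1.0
```

Request:
{"op": "servo_tool", "data": {"dp": [[0,0,0],[0,0,0],[0,0,0]], "angular": [[0,0,0],[0,0,0],[0,0,0]]}}

```text
time: 15.48
tool_pos: [0.4729, -0.3463, 0.1552]
tool_rot: [[0.254, 0.967, 0.003], [0.967, -0.254, -0.002], [-0.001, 0.003, -1.0]]
force: [0.2, 0.7, -0.9]
finger_gap: 0.995
```

```bash
python3 look.py w15
```

```text
t 15.48 pos [ 0.4729 -0.3463  0.1552] rot [[0.254, 0.967, 0.003], [0.967, -0.254, -0.002], [-0.001, 0.003, -1.0]] F [ 0.2  0.7 -0.9] gap 0.995
```

View pics/w15.png

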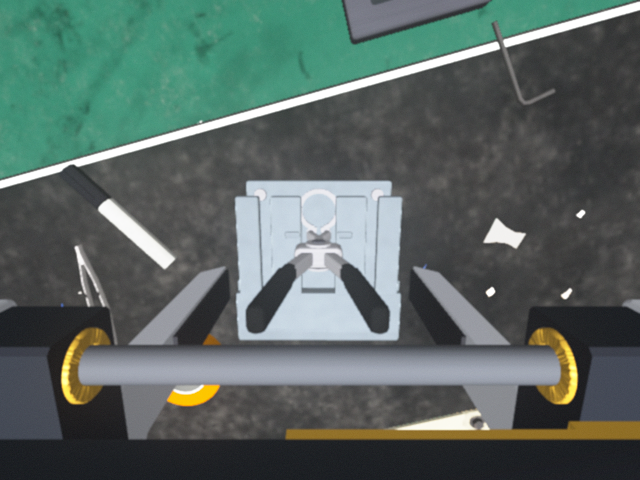

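Request:
{"op": "servo_tool", "data": {"dp": [[0,0,0],[0,0,0],[0,0,0],[0,0,0],[0,0,0]], "angular": [[0,0,0],[0,0,0],[0,0,0],[0,0,0],[0,0,0]], "hand": 1, "force": 16}}

```text
time: 15.95
tool_pos: [0.4717, -0.3457, 0.1534]
tool_rot: [[0.254, 0.967, 0.0], [0.967, -0.254, 0.0], [0.0, 0.0, -1.0]]
force: [-0.2, -0.3, 0.4]
finger_gap: 0.682
```

Request:
{"op": "servo_tool", "data": {"dp": [[0,0,0],[0,0,0],[0,0,0],[0,0,0],[0,0,0]], "angular": [[0,0,0],[0,0,0],[0,0,0],[0,0,0],[0,0,0]]}}

```text
time: 16.37
tool_pos: [0.4733, -0.347, 0.1553]
tool_rot: [[0.254, 0.967, 0.003], [0.967, -0.254, -0.003], [-0.002, 0.004, -1.0]]
force: [-1.2, -0.9, 9.6]
finger_gap: 0.333
```

Request:
{"op": "servo_tool", "data": {"dp": [[0,0,0],[0,0,0],[0,0,0],[0,0,0],[0,0,0]], "angular": [[0,0,0],[0,0,0],[0,0,0],[0,0,0],[0,0,0]]}}

```text
time: 16.78
tool_pos: [0.4732, -0.347, 0.1553]
tool_rot: [[0.254, 0.967, 0.003], [0.967, -0.254, -0.003], [-0.002, 0.004, -1.0]]
force: [-0.2, -0.7, 9.0]
finger_gap: 0.33
```

```bash
python3 look.py w16
```

```text
t 16.78 pos [ 0.4732 -0.347   0.1553] rot [[0.254, 0.967, 0.003], [0.967, -0.254, -0.003], [-0.002, 0.004, -1.0]] F [-0.2 -0.7  9. ] gap 0.33
```

View pics/w16.png

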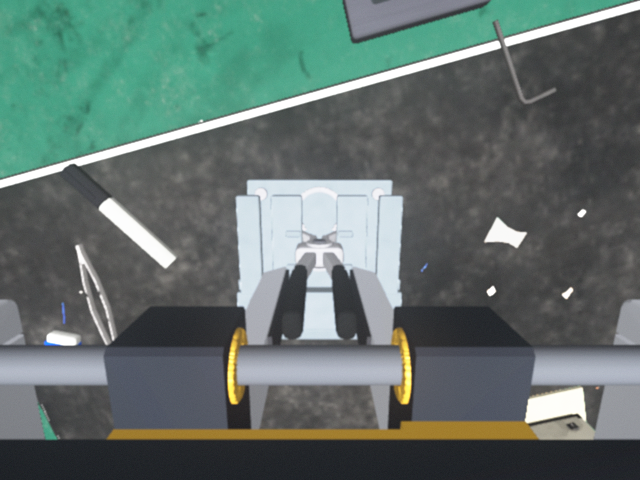

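Request:
{"op": "servo_tool", "data": {"dp": [[0,0,-0.004],[0,0,-0.005],[0,0,-0.005],[0,0,0],[0,0,0]], "angular": [[0,0,0],[0,0,0],[0,0,0],[0,0,0],[0,0,0]]}}

```text
time: 17.25
tool_pos: [0.4716, -0.3457, 0.1674]
tool_rot: [[0.254, 0.967, 0.0], [0.967, -0.254, 0.0], [0.0, -0.0, -1.0]]
force: [0.5, -1.1, -2.8]
finger_gap: 0.338
```

```bash
python3 look.py w17; python3 crop.py w17 220 150 420 350 4
```

```text
t 17.25 pos [ 0.4716 -0.3457  0.1674] rot [[0.254, 0.967, 0.0], [0.967, -0.254, 0.0], [0.0, -0.0, -1.0]] F [ 0.5 -1.1 -2.8] gap 0.338
```

View pics/w17_c220.png

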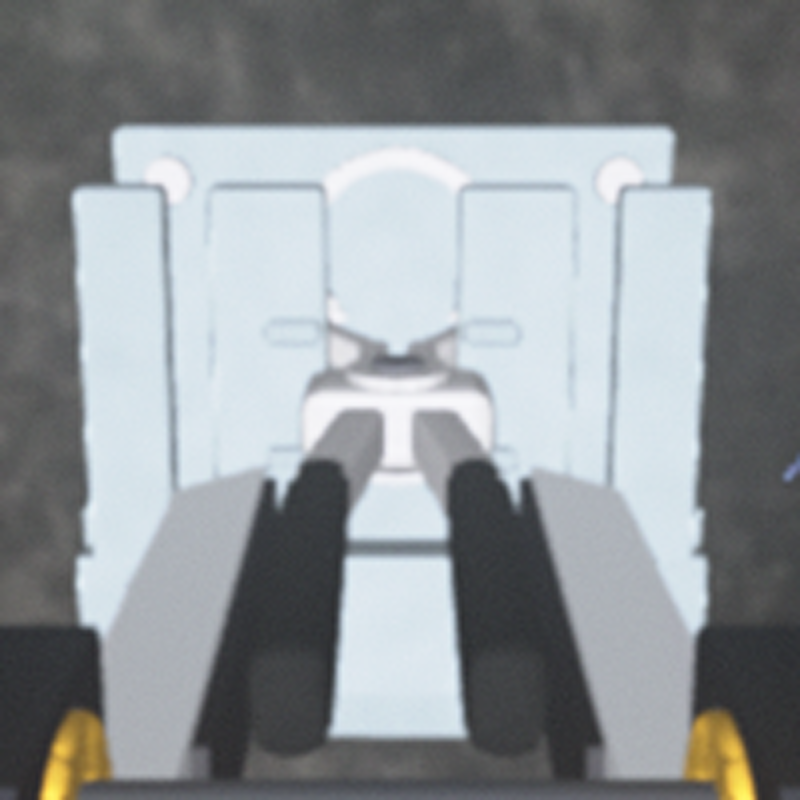

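Request:
{"op": "servo_tool", "data": {"dp": [[0,-0.01,0],[0,-0.015,0],[0,-0.02,0],[0,-0.02,0],[0,-0.02,0]], "angular": [[0,0,0],[0,0,0],[0,0,0],[0,0,0],[0,0,0]]}}

```text
time: 17.72
tool_pos: [0.3884, -0.3236, 0.167]
tool_rot: [[0.254, 0.967, -0.001], [0.967, -0.254, 0.001], [0.001, -0.001, -1.0]]
force: [-0.4, -0.3, -1.7]
finger_gap: 0.33
```

Request:
{"op": "servo_tool", "data": {"dp": [[0,-0.01,0],[0,0,0],[0,0,0]], "angular": [[0,0,0],[0,0,0],[0,0,0]]}}

```text
time: 17.97
tool_pos: [0.3804, -0.322, 0.1676]
tool_rot: [[0.254, 0.967, 0.001], [0.967, -0.254, -0.001], [-0.0, 0.001, -1.0]]
force: [1.6, 0.4, -2.2]
finger_gap: 0.335
```

```bash
python3 look.py w18; python3 crop.py w18 220 150 420 350 4
```

```text
t 17.97 pos [ 0.3804 -0.322   0.1676] rot [[0.254, 0.967, 0.001], [0.967, -0.254, -0.001], [-0.0, 0.001, -1.0]] F [ 1.6  0.4 -2.2] gap 0.335
```

View pics/w18_c220.png

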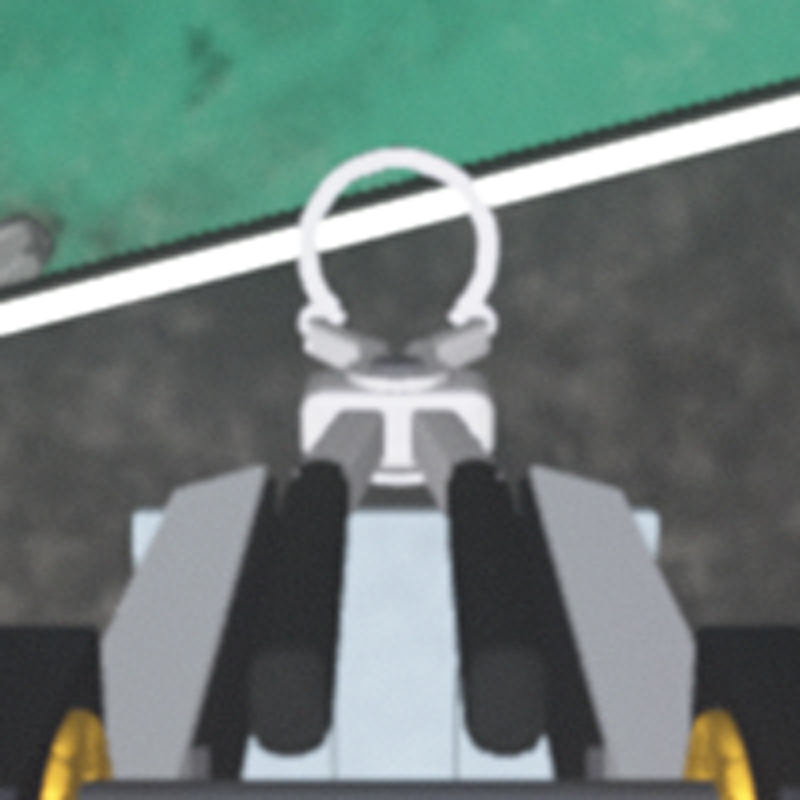

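```bash
cat > ring.py <<'E'
import sys,pickle
from h import *
n=sys.argv[1]; pts=eval(sys.argv[2]); z=float(sys.argv[3]) if len(sys.argv)>3 else .1282
c,s=pickle.load(open('pics/%s.pkl'%n,'rb'))
R=np.array(s['tool_rot'])
# camera in tool
Rct=np.array(c['R'])@R; o=R.T@(-np.array(c['R']).T@np.array(c['t'])-s['tool_pos'])
for p in pts:
    d=Rct.T@np.linalg.inv(c['K'])@np.array([p[0],p[1],1.]); X=o+d*(z-o[2])/d[2]; print(p,np.round(X,4))
E
python3 ring.py w18 "[(220+u/4,150+v/4) for u,v in ((398,147),(398,165),(298,245),(313,245),(484,245),(500,245),(330,320),(467,320),(302,322),(496,322))]"
```

```text
(319.5, 186.75) [ 0.0008 -0.0369  0.1282]
(319.5, 191.25) [ 0.0008 -0.0331  0.1282]
(294.5, 211.25) [-0.0205 -0.016   0.1282]
(298.25, 211.25) [-0.0173 -0.016   0.1282]
(341.0, 211.25) [ 0.0192 -0.0161  0.1282]
(345.0, 211.25) [ 0.0226 -0.0161  0.1282]
(302.5, 230.0) [-0.0139  0.0004  0.1282]
(336.75, 230.0) [0.0158 0.0003 0.1282]
(295.5, 230.5) [-0.0199  0.0008  0.1282]
(344.0, 230.5) [0.022  0.0008 0.1282]
```

Request:
{"op": "servo_tool", "data": {"dp": [[0,0,-0.01],[0,0,-0.02],[0,0,-0.025],[0,0,-0.02],[0,0,-0.015]], "angular": [[0,0,0],[0,0,0],[0,0,0],[0,0,0],[0,0,0]]}}

```text
time: 18.43
tool_pos: [0.3819, -0.3217, 0.26]
tool_rot: [[0.253, 0.968, 0.003], [0.968, -0.253, -0.001], [-0.0, 0.004, -1.0]]
force: [0.2, -0.2, -2.8]
finger_gap: 0.334
```

Request:
{"op": "servo_tool", "data": {"dp": [[0.015,0.002,0],[0.025,0.004,0],[0.03,0.005,0],[0.03,0.005,0],[0.03,0.005,0]], "angular": [[0,0,0],[0,0,0],[0,0,0],[0,0,0],[0,0,0]]}}

```text
time: 18.85
tool_pos: [0.4348, -0.1997, 0.2584]
tool_rot: [[0.254, 0.967, 0.002], [0.967, -0.254, 0.0], [0.001, 0.002, -1.0]]
force: [0.4, -0.1, -2.4]
finger_gap: 0.332
```

Request:
{"op": "servo_tool", "data": {"dp": [[0.03,0.005,0],[0.03,0.005,0],[0.03,0.005,0],[0.03,0.005,0],[0.03,0.005,0]], "angular": [[0,0,0],[0,0,0],[0,0,0],[0,0,0],[0,0,0]]}}

```text
time: 19.27
tool_pos: [0.4969, -0.0603, 0.2583]
tool_rot: [[0.253, 0.968, 0.002], [0.968, -0.253, 0.001], [0.001, 0.001, -1.0]]
force: [-0.1, -0.5, -3.0]
finger_gap: 0.334
```

Request:
{"op": "servo_tool", "data": {"dp": [[0.03,0.005,0],[0.03,0.005,0],[0.03,0.005,0],[0.02,0.003,0],[0.008,0.001,0]], "angular": [[0,0,0],[0,0,0],[0,0,0],[0,0,0],[0,0,0]]}}

```text
time: 19.68
tool_pos: [0.5454, 0.0522, 0.2585]
tool_rot: [[0.249, 0.969, 0.002], [0.969, -0.249, 0.004], [0.005, 0.001, -1.0]]
force: [-0.7, -0.2, -2.2]
finger_gap: 0.332
```

Request:
{"op": "servo_tool", "data": {"dp": [[0,0,0],[0,0,0],[0,0,0],[0,0,0]], "angular": [[0,0,0],[0,0,0],[0,0,0],[0,0,0]]}}

```text
time: 20.02
tool_pos: [0.5434, 0.0448, 0.2573]
tool_rot: [[0.256, 0.967, -0.001], [0.967, -0.256, -0.001], [-0.001, -0.0, -1.0]]
force: [0.9, 0.1, -3.2]
finger_gap: 0.336
```

```bash
python3 look.py w19; python3 crop.py w19 220 150 420 350 4
```

```text
t 20.02 pos [0.5434 0.0448 0.2573] rot [[0.256, 0.967, -0.001], [0.967, -0.256, -0.001], [-0.001, -0.0, -1.0]] F [ 0.9  0.1 -3.2] gap 0.336
```

View pics/w19_c220.png

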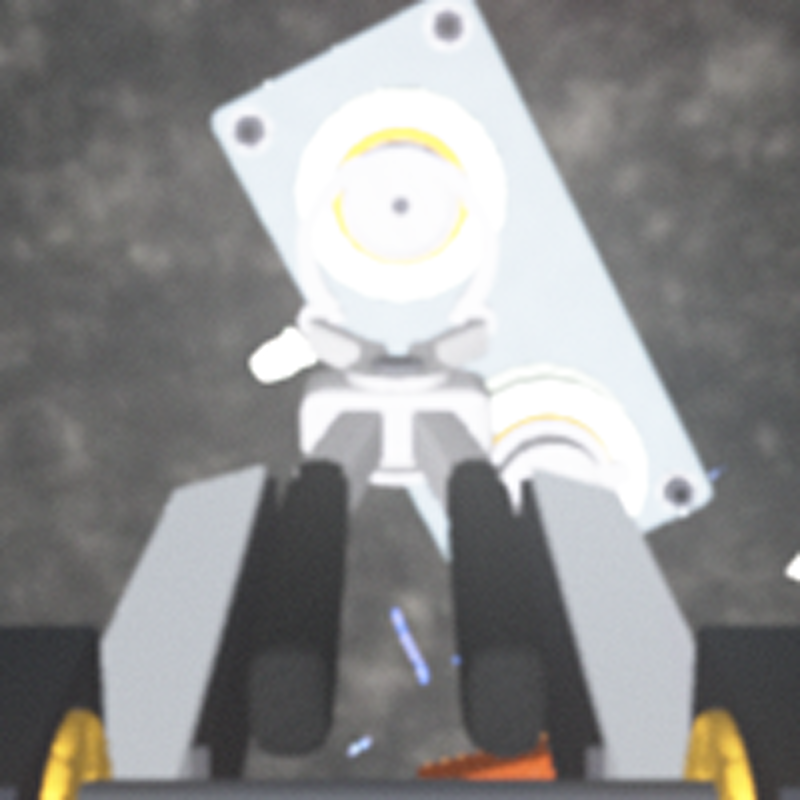

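```bash
python3 ring.py w19 "[(320.1,201.4)]" .1923; python3 -c "
from rel import *
print(rel([.5283,.0502,.065]),rel([.5275,.0499,.065]))"
```

```text
(320.1, 201.4) [ 0.0016 -0.0155  0.1923]
[ 0.0013 -0.0159  0.1924] [ 0.0008 -0.0166  0.1924]
```

Request:
{"op": "servo_tool", "data": {"dp": [[0.0005,0.0008,0.01],[0,0,0.015],[0,0,0.012],[0,0,0.008],[0,0,0]], "angular": [[0,0,0],[0,0,0],[0,0,0],[0,0,0],[0,0,0]]}}

```text
time: 20.48
tool_pos: [0.5432, 0.0462, 0.2103]
tool_rot: [[0.254, 0.967, -0.004], [0.967, -0.254, -0.001], [-0.002, -0.003, -1.0]]
force: [-0.7, 0.1, -2.3]
finger_gap: 0.335
```

Request:
{"op": "servo_tool", "data": {"dp": [[0,0,0],[0,0,0],[0,0,0]], "angular": [[0,0,0],[0,0,0],[0,0,0]]}}

```text
time: 20.73
tool_pos: [0.5451, 0.0473, 0.2131]
tool_rot: [[0.254, 0.967, 0.001], [0.967, -0.254, 0.0], [0.001, 0.001, -1.0]]
force: [-1.0, 0.1, -2.0]
finger_gap: 0.332
```

```bash
python3 look.py w20; python3 crop.py w20 270 170 370 250 8
```

```text
t 20.73 pos [0.5451 0.0473 0.2131] rot [[0.254, 0.967, 0.001], [0.967, -0.254, 0.0], [0.001, 0.001, -1.0]] F [-1.   0.1 -2. ] gap 0.332
```

View pics/w20_c270.png

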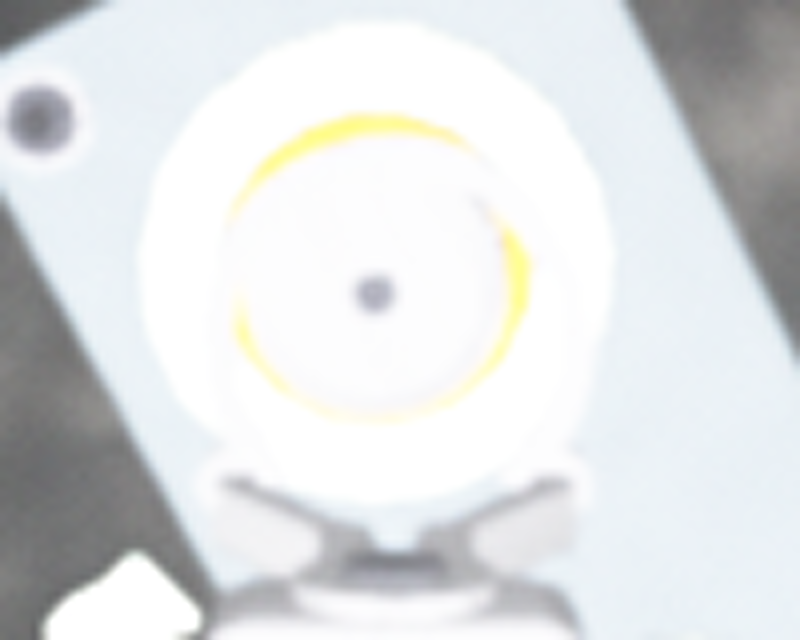

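```bash
python3 ring.py w20 "[(316.8,206.75)]" .1481; python3 -c "
from rel import *
print(rel([.5283,.0502,.065]),rel([.5275,.0499,.065]))
im=cv2.imread('pics/w20.png')[170:250,270:370].astype(float); g=np.clip((im.min(2)-200)*255/55,0,255).astype('uint8');cv2.imwrite('pics/w20_e.png',cv2.applyColorMap(cv2.resize(g,None,fx=8,fy=8,interpolation=cv2.INTER_CUBIC),cv2.COLORMAP_JET))"
```

```text
(316.8, 206.75) [-0.0016 -0.0168  0.1481]
[-0.0015 -0.0172  0.148 ] [-0.002  -0.0179  0.148 ]
```

View pics/w20_e.png

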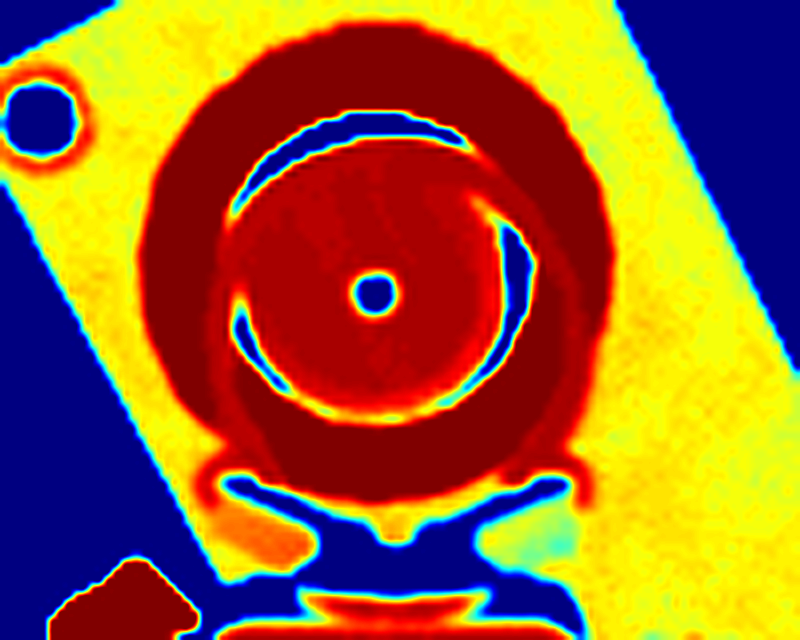

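Request:
{"op": "servo_tool", "data": {"dp": [[-0.0025,-0.0002,0],[0,0,0],[0,0,0],[0,0,0],[0,0,0]], "angular": [[0,0,0],[0,0,0],[0,0,0],[0,0,0],[0,0,0]]}}

```text
time: 21.2
tool_pos: [0.5438, 0.0448, 0.2125]
tool_rot: [[0.254, 0.967, 0.0], [0.967, -0.254, 0.0], [0.0, 0.0, -1.0]]
force: [-1.1, -0.3, -2.9]
finger_gap: 0.333
```

```bash
python3 look.py w21; python3 crop.py w21 270 170 370 250 8; python3 - <<'E'
from h import *
for i in range(5):
    get_image('top'); print(np.round(arm.get_state()['tool_pos'],4), np.round(arm.get_state()['tool_rot'][:,2],4))
E
```

```text
t 21.2 pos [0.5438 0.0448 0.2125] rot [[0.254, 0.967, 0.0], [0.967, -0.254, 0.0], [0.0, 0.0, -1.0]] F [-1.1 -0.3 -2.9] gap 0.333
[0.5437 0.0448 0.2124] [ 1.e-04  0.e+00 -1.e+00]
[0.5437 0.0448 0.2124] [ 1.e-04  1.e-04 -1.e+00]
[0.5438 0.0448 0.2124] [ 1.e-04  0.e+00 -1.e+00]
[0.5437 0.0448 0.2123] [-0.  0. -1.]
[0.5437 0.0448 0.2124] [ 0. -0. -1.]
```

View pics/w21_c270.png

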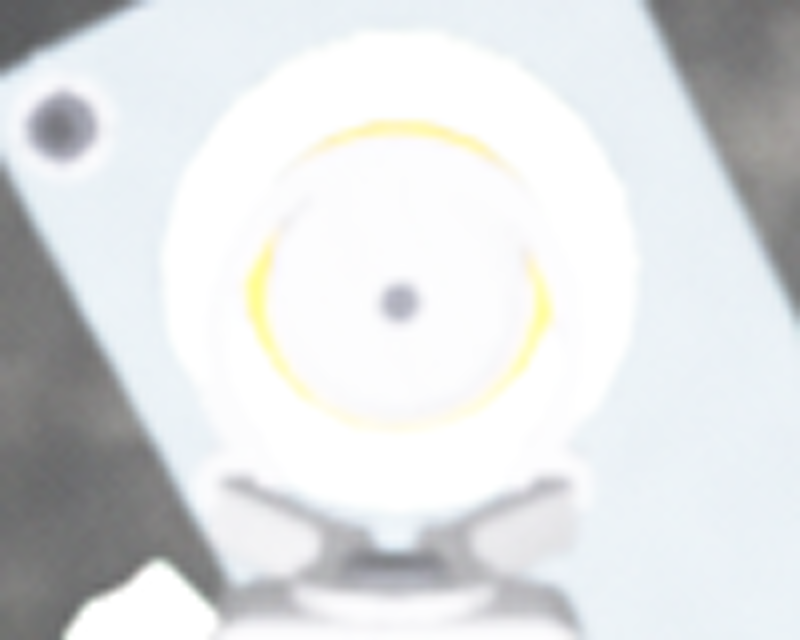

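```bash
python3 ring.py w21 "[(319.9,207.9)]" .1475; python3 -c "
from rel import *
print(rel([.5283,.0502,.065]),rel([.5275,.0499,.065]))"
```

```text
(319.9, 207.9) [ 0.0012 -0.0159  0.1475]
[ 0.0013 -0.0163  0.1474] [ 0.0009 -0.017   0.1474]
```

Request:
{"op": "servo_tool", "data": {"dp": [[0,0.0003,0.006],[0,0,0.008],[0,0,0.006],[0,0,0],[0,0,0]], "angular": [[0,0,0],[0,0,0],[0,0,0],[0,0,0],[0,0,0]]}}

```text
time: 21.92
tool_pos: [0.5435, 0.0446, 0.1916]
tool_rot: [[0.254, 0.967, -0.002], [0.967, -0.254, -0.0], [-0.0, -0.001, -1.0]]
force: [1.0, -0.2, -1.8]
finger_gap: 0.331
```

```bash
python3 look.py w22; python3 crop.py w22 270 170 370 250 8; python3 -c "
from rel import *
print(rel([.5283,.0502,.065]))"
```

```text
t 21.92 pos [0.5435 0.0446 0.1916] rot [[0.254, 0.967, -0.002], [0.967, -0.254, -0.0], [-0.0, -0.001, -1.0]] F [ 1.  -0.2 -1.8] gap 0.331
[ 0.0013 -0.0164  0.1271]
```

View pics/w22_c270.png

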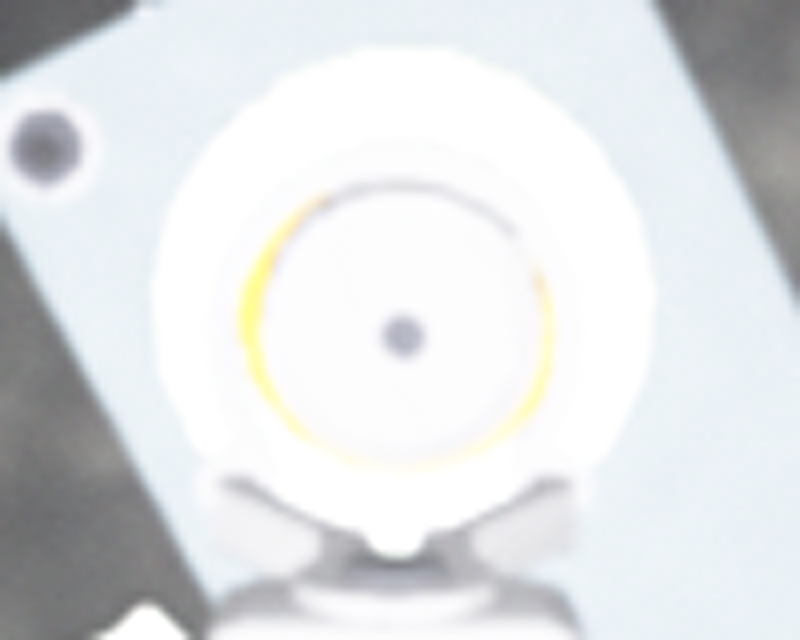

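```bash
python3 ring.py w22 "[(320.4,211.9)]" .1266; python3 -c "
from rel import *
im=cv2.imread('pics/w22.png')[170:250,270:370].astype(float); g=np.clip((im.min(2)-225)*255/30,0,255).astype('uint8');cv2.imwrite('pics/w22_e.png',cv2.applyColorMap(cv2.resize(g,None,fx=8,fy=8,interpolation=cv2.INTER_CUBIC),cv2.COLORMAP_JET))"
```

```text
(320.4, 211.9) [ 0.0016 -0.0157  0.1266]
```

View pics/w22_e.png

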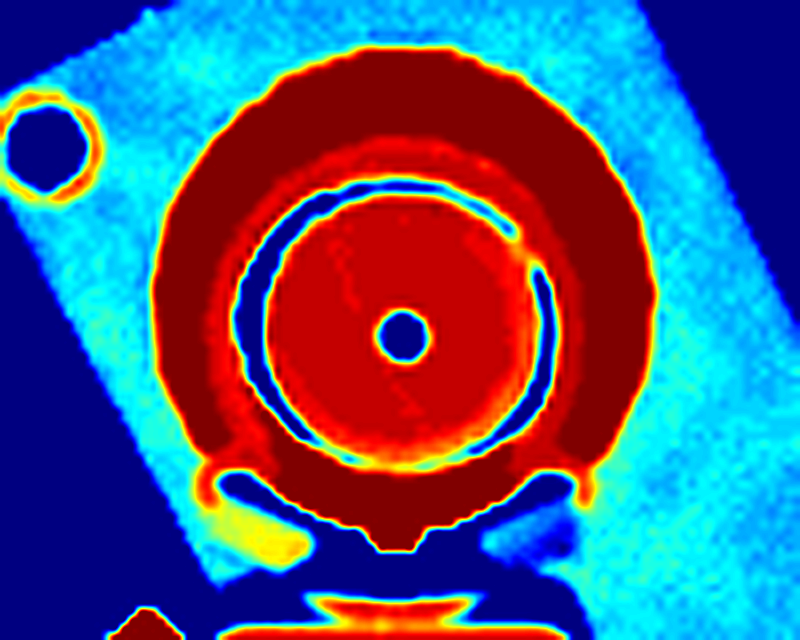

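Request:
{"op": "servo_tool", "data": {"dp": [[0.0004,0.0006,0.004],[0,0,0.004],[0,0,0.003],[0,0,0],[0,0,0]], "angular": [[0,0,0],[0,0,0],[0,0,0],[0,0,0],[0,0,0]]}}

```text
time: 22.38
tool_pos: [0.5446, 0.0449, 0.1812]
tool_rot: [[0.254, 0.967, -0.0], [0.967, -0.254, -0.0], [-0.0, -0.0, -1.0]]
force: [0.4, -0.0, -2.8]
finger_gap: 0.33
```

```bash
python3 look.py w23; python3 crop.py w23 270 170 370 250 8; python3 -c "
from rel import *
print(rel([.5283,.0502,.065]))
im=cv2.imread('pics/w23.png')[170:250,270:370].astype(float); g=np.clip((im.min(2)-225)*255/30,0,255).astype('uint8');cv2.imwrite('pics/w23_e.png',cv2.applyColorMap(cv2.resize(g,None,fx=8,fy=8,interpolation=cv2.INTER_CUBIC),cv2.COLORMAP_JET))"
```

```text
t 22.38 pos [0.5446 0.0449 0.1812] rot [[0.254, 0.967, -0.0], [0.967, -0.254, -0.0], [-0.0, -0.0, -1.0]] F [ 0.4 -0.  -2.8] gap 0.33
[ 0.0009 -0.0172  0.1163]
```

View pics/w23_e.png

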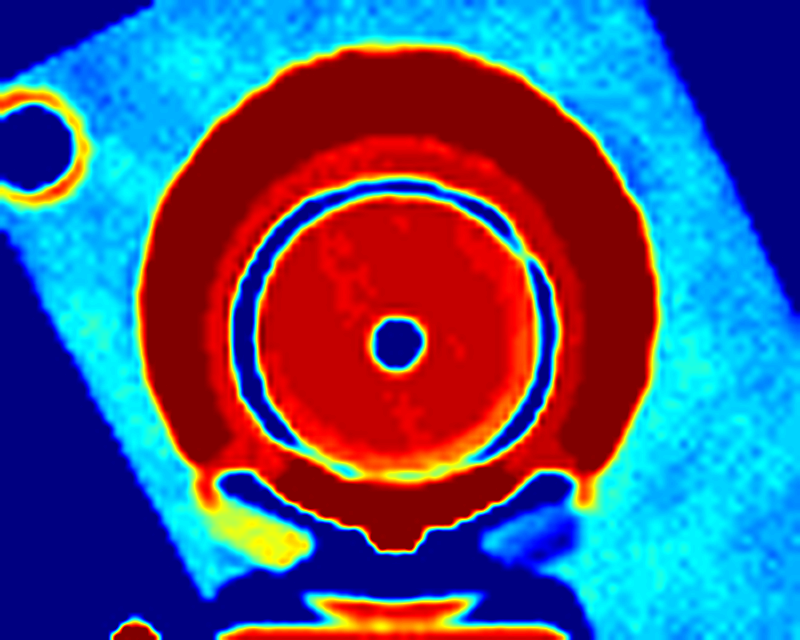

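Request:
{"op": "servo_tool", "data": {"dp": [[0,0,0.0025],[0,0,0.0015],[0,0,0],[0,0,0]], "angular": [[0,0,0],[0,0,0],[0,0,0],[0,0,0]]}}

```text
time: 22.77
tool_pos: [0.5446, 0.0449, 0.1773]
tool_rot: [[0.254, 0.967, -0.0], [0.967, -0.254, -0.0], [-0.0, -0.0, -1.0]]
force: [-0.1, -0.0, -3.1]
finger_gap: 0.338
```

Request:
{"op": "servo_tool", "data": {"dp": [[0,0,0.0007],[0,0,0],[0,0,0],[0,0,0]], "angular": [[0,0,0],[0,0,0],[0,0,0],[0,0,0]]}}

```text
time: 23.1
tool_pos: [0.5447, 0.0449, 0.1767]
tool_rot: [[0.254, 0.967, 0.0], [0.967, -0.254, -0.0], [0.0, 0.0, -1.0]]
force: [0.2, 0.2, -2.5]
finger_gap: 0.334
```

Request:
{"op": "servo_tool", "data": {"dp": [[0,0,0.0005],[0,0,0],[0,0,0]], "angular": [[0,0,0],[0,0,0],[0,0,0]]}}

```text
time: 23.35
tool_pos: [0.5447, 0.0449, 0.1762]
tool_rot: [[0.254, 0.967, 0.0], [0.967, -0.254, 0.0], [0.0, 0.0, -1.0]]
force: [-0.0, 0.2, -3.0]
finger_gap: 0.333
```

Request:
{"op": "servo_tool", "data": {"dp": [[0,0,0.0005],[0,0,0],[0,0,0]], "angular": [[0,0,0],[0,0,0],[0,0,0]]}}

```text
time: 23.6
tool_pos: [0.5447, 0.0449, 0.1757]
tool_rot: [[0.254, 0.967, 0.0], [0.967, -0.254, 0.0], [0.0, 0.0, -1.0]]
force: [0.2, -0.2, -2.8]
finger_gap: 0.333
```

Request:
{"op": "servo_tool", "data": {"dp": [[0,0,0.0004],[0,0,0],[0,0,0]], "angular": [[0,0,0],[0,0,0],[0,0,0]]}}

```text
time: 23.85
tool_pos: [0.5449, 0.045, 0.1755]
tool_rot: [[0.254, 0.967, 0.0], [0.967, -0.254, 0.0], [0.0, 0.0, -1.0]]
force: [0.2, -1.1, 0.7]
finger_gap: 0.333
```

Request:
{"op": "servo_tool", "data": {"dp": [[0,0,-0.0002],[0,0,0],[0,0,0]], "angular": [[0,0,0],[0,0,0],[0,0,0]]}}

```text
time: 24.1
tool_pos: [0.5448, 0.045, 0.1756]
tool_rot: [[0.254, 0.967, 0.0], [0.967, -0.254, 0.0], [0.0, 0.0, -1.0]]
force: [-0.1, -0.1, -0.4]
finger_gap: 0.333
```

```bash
python3 look.py w24; python3 crop.py w24 220 150 420 350 4; python3 -c "
from rel import *
print(rel([.5283,.0502,.065]), np.mean([ (get_image('top') is None) or arm.get_state()['force'] for _ in range(6)],0))
im=cv2.imread('pics/w24.png')[170:250,270:370].astype(float); g=np.clip((im.min(2)-225)*255/30,0,255).astype('uint8');cv2.imwrite('pics/w24_e.png',cv2.applyColorMap(cv2.resize(g,None,fx=8,fy=8,interpolation=cv2.INTER_CUBIC),cv2.COLORMAP_JET))
save('s24',cv2.resize(get_image('scene')[200:300,230:380],None,fx=5,fy=5,interpolation=cv2.INTER_CUBIC))"
```

```text
t 24.1 pos [0.5448 0.045  0.1756] rot [[0.254, 0.967, 0.0], [0.967, -0.254, 0.0], [0.0, 0.0, -1.0]] F [-0.1 -0.1 -0.4] gap 0.333
[ 0.0009 -0.0173  0.1106] [-0.16498676  0.02637046  0.28284575]
```

View pics/w24_c220.png

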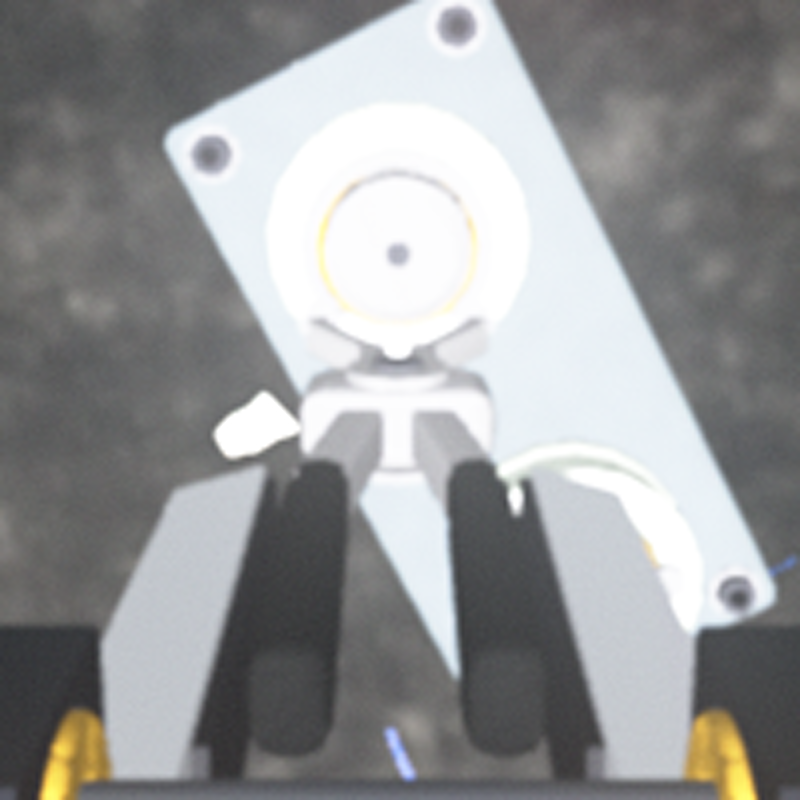

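View pics/w24_e.png

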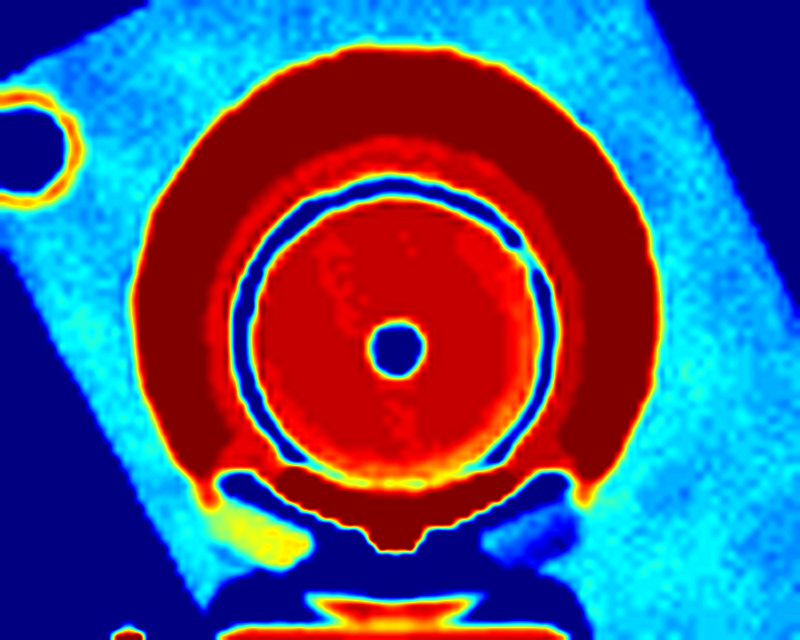

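View pics/s24.png

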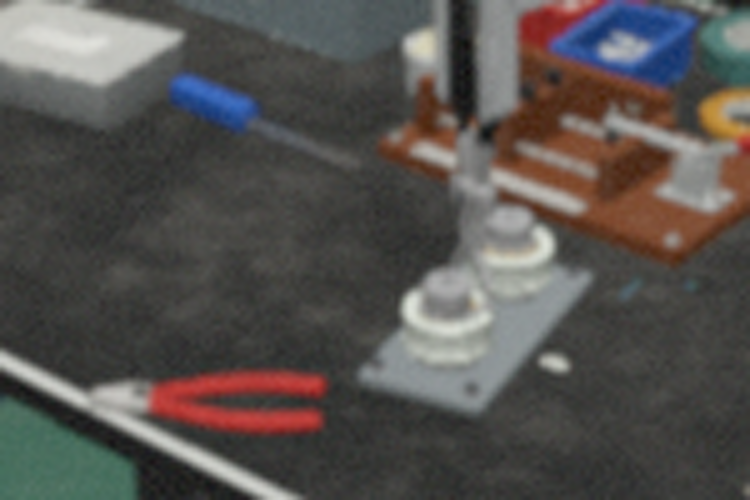

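Request:
{"op": "servo_tool", "data": {"dp": [[0,0,-0.0002],[0,0,0],[0,0,0],[0,0,0]], "angular": [[0,0,0],[0,0,0],[0,0,0],[0,0,0]]}}

```text
time: 24.83
tool_pos: [0.5447, 0.0449, 0.1756]
tool_rot: [[0.254, 0.967, -0.0], [0.967, -0.254, 0.0], [0.0, -0.0, -1.0]]
force: [0.2, -0.1, -0.1]
finger_gap: 0.332
```

```bash
python3 -c "
from rel import *
F=[]
for _ in range(6): get_image('top'); F.append(arm.get_state()['force'])
s=arm.get_state();print(np.mean(F,0),s['tool_pos'],s['finger_gap'],s['time'])"
```

```text
[ 0.23182577 -0.14104738 -0.96300863] [0.54468133 0.0449134  0.17562246] 0.334987808545524 25.1333
```

```bash
python3 -c "
from h import *
print(arm.job_done()); s=arm.get_state(); print(s['time'],s['tool_pos'],s['finger_gap'])"
```

```text
the job is handed in; nothing more can be done
None
the job is handed in; nothing more can be done
```

The loose roller is down on the collar and released. The spread circlip is over the bare axle, held level with the groove for you to check. I handed the job in at 25.1 s; the hand-in gave no verdict.

- **Roller:** It went onto the axle without resistance. I pressed it onto the collar until about 9 N showed at the wrist, at the height I expected, then let go. A wrist view afterwards showed it level and seated.
- **Pliers:** I squeezed the handles to the stop while the pliers were still in the rack, not after taking them out, so that the grip was firm. The gripper reads about 31 mm across the handles; the stop is at 32 mm. I lifted the pliers about 12 mm, drew them about 95 mm out, and carried them over with the circlip spread throughout.
- **Circlip:** It passed the axle end without any noticeable force, with a gap visible all round except towards the lugs, where the view does not show one clearly. It now rests on the roller's top face with roughly 2 N, which puts it at about 47.3 mm against the groove's mid-height of 47.5 mm.

**Checks that disagreed:**
- Wrist-camera readings of the axle differed by about 1 mm while the arm was still settling, so I re-centred from settled views.
- The circlip's inside looked about 3 mm wider sideways in the image than the 33.6 mm you gave.
- The top and scene cameras placed the axle about 1 cm off, so I used the wrist views.

I did not touch the other things on the bench.

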